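Set the reference probe to the bottom of a dry-block heater's well

ROBOT

A 6-joint arm with a two-finger parallel gripper is mounted at the origin on a cart in front of the work surface, level with it; the furniture and walls round the work are solid. World frame = base frame: x ahead of the robot, y to its left, z up, the work surface at z = 0. Lengths are in mm, angles in degrees, forces in N, time in s.
With the tool pointing down it reaches from about 350 to 850 mm from the base axis. Payload 8.1 kg.
Tool frame: the origin (TCP) lies at the very end of the fingers, on their centre line; the grasp point (between the pads) lies 19 mm behind it; x points along the fingers, y is the direction in which the jaws open and shut, and the axes are right-handed (so a half turn about x gives the same grasp; the last joint's range is limited). The gripper opens to 85 mm and grips with 20 to 120 N. Pads are 22 mm wide; open, the fingers measure 114 mm over their backs; the gripper's body (76 mm by 85 mm) begins 54 mm behind the grasp point. The pads swing forward as they close: fully open they stand 13 mm farther back than shut.
Start: joints at [69.706, 7.471, 85.268, -0, 87.261, -4.893], TCP at [159.323, 578.465, 231.292] pointing down, gripper open.
Joint ranges: [-169.43, 169.43], [-51.17, 129.36], [1.28, 143.12], [-76.62, 256.62], [0, 156.53], [-152.29, 152.29]. Speed limits (degrees/s): [136.94, 136.94, 159.86, 180, 180, 180].

INTERFACE

Orientations are given as [roll, pitch, yaw] about the fixed x, y, z axes, in that order (R = Rz(yaw) Ry(pitch) Rx(roll)).
In Python, from bench import sensors, snapshot, r gives the robot as it stands. The module is installed in compiled form; this text tells all that it offers.
- The arm moves only by the tool drive_tool, never from a script. Its argument "moves" is one flat list of numbers, 6 for each row, row after row: the shift along the tool's x, y, z in cm, then the turn, a rotation vector about the tool's x, y, z in degrees. In form: [tx, ty, tz, wx, wy, wz, tx, ty, tz, wx, wy, wz, ...]. A call has 1 to 20 rows; each row shifts and turns the commanded pose from where the row before left it, along the tool's axes as they then stand; what a row does not reach is not made up. A row lasts 1/12 s, in which the tool goes at most 41.7 mm and 7.16 degrees, less where a joint would pass 70% of its speed; a pose out of reach is approached as far as the arm can. A call with a gripper value outside its range is refused whole. "hand" is the finger opening in cm, from 0 to 8.54, set as the call begins (left out, the last holds). The fingers move at their own pace and stop on an object; "grip_force" is the grip in N (left out, the last holds). Time passes only in rows, so rows that do not move let the fingers close. It gives the time, the measured TCP pose, the force and the opening at its end, in the units of the state.
- sensors.sense(): the state, without advancing time (a new reading comes with each control period).
- snapshot(name): name is "scene" or "top" or "wrist"; returns a dict with "image" (420x560x3 uint8, red, green, blue), "z_map" (420x560 float32, mm along the optical axis (not along the pixel's ray), 0 where there is no reading), "camera_matrix" (3x3 intrinsics, pixels), "dist" ([k1, k2, p1, p2, k3] as OpenCV has them; the pictures are not rectified), "eye" and "orientation" of the camera in the world; the wrist camera has in their place "mount" (4x4, takes a point from camera to tool coordinates, whose origin is the TCP and whose axes are the tool frame's). Camera axes: x right, y down, z forward; pixel columns grow to the right and rows downward; lengths in mm; the calibration is good to about 2 mm. A picture is of the moment at which its call begins: read the wrist's pose just before it.
- r.hand_in(): hands the job in, once; it reports no verdict.
The state is a dict: "time": time; "joint_pos": joint angles; "qd": joint speeds; "joint_efforts": joint torques, N m; "tool_pos": TCP position; "tcp_rot": TCP orientation; "ft_force": force on the tool from outside, world axes, zero at the start; "wrist_torque": the same for the moment, N m; "finger_gap": finger opening in mm.
Only numpy, scipy, OpenCV 4.12 (cv2) and the standard library are available. Lean on these libraries where they do the work, as an engineer would, in place of code of your own. Each camera call takes 0.05 s, during which the arm holds its last target.

TASK

The reference probe has to stand in the narrow well of the dry-block heater, with its sliding collar showing how deep the well is. Pick the probe up from the bench and lay it in the sloped rest, tip down at the stop; let go, take it again the other way (its head sticks out for that), and push it tip first down the narrow well until the tip has bottomed out, so that the collar, pushed up the stem by the block, is left sitting flat on the block's top. Leave it standing there, released, and do not disturb the other things on the bench.

Things in the scene. Friction and masses are not known exactly. Their poses are not given: they have to be found in the camera images.
- probe: Rigid reference probe, 144 mm long, 60 to 90 g: steel stem 8 mm thick with a round tip, light grey square head 22 x 22 x 44 mm, dark square collar on the stem; stem bare from collar to head. Lies flat at the start, z up. Origin midway along it, on its underside (rod axis at z = 11 mm). x points from tip to head; the head begins 100 mm from the tip, centre of mass 45 to 60 mm from it.
- probe_tip (a point): The very end of the stem's round tip, on the rod's axis; axes as probe.
- head_end (a point): The middle of the head's end face, 144 mm from the tip on the rod's axis; axes as probe.
- collar (a joint): Collar 22 x 22 mm, 12 mm long: how far it is slid towards the head, m, 0 to 0.07. At 0 its tip-side face is 10 mm from the tip. Friction holds it where it is left; it takes about 4 N to slide, far more than the probe's weight. It starts at 0.001 to 0.012, so it meets the block before the tip is at the bottom and the probe must then be pushed on through it.
- collar_foot (a point): Centre of the collar's tip-side face, on the rod's axis; axes as probe.
- rest: Sloped probe rest, grey plastic with a dark saddle, fixed. Origin on the bench; base 125 x 62 mm, x -57 to +68 mm; 85 mm tall. Its trough slopes down 42 degrees towards +x to a stop; a probe in it has its tip at +x, head up at -x, axis in plane y = 0. Floor 11 mm below that axis; walls 30 mm apart reach 49 mm up the slope.
- rest_tip (a point): Where the tip of a probe in the rest comes (stop 2 mm further): 45 mm in x from the rest's origin, 24 mm up; axes as rest; up the slope is (-0.743, 0, 0.669). From 59 to 69 mm up the slope a saddle carries the bare stem between cheeks at least 15 mm apart that stand 7 mm above its axis. Beyond 70 mm the stem and head stick out free.
- heater: Dry-block heater, white housing 84 x 116 mm round an aluminium block 66 x 96 mm, whose flat top is 85 mm above the bench; fixed. Origin on the bench below its middle, z up. Three wide wells of 20 mm and one narrow well.
- well_mouth (a point): Centre of the narrow well's mouth, level with the block's top, 14 mm in -x and 30 mm in +y from the heater's middle. The well is vertical, 12 mm wide, with a 3 mm chamfer at the mouth. Its depth is not known beforehand: 38 to 58 mm.
- well_pad (a joint): Sprung contact pad that is the bottom of the narrow well, out of sight: 0 when free, growing to about 0.002 m when pressed down to its stop, below which the bottom is rigid. The weight of a released probe (with nothing else holding it) presses it fully (spring 0.3 N).
- specimen_cup_1: screw-top specimen cup, 58 mm across, 64 mm tall. Bystander, origin under its middle on the bench.
- bottle_oil: small brown dropper bottle with a black cap, 26 mm across, 62 mm tall. Bystander, origin under its middle on the bench.
- marker_1: black felt marker lying, 130 mm long, 17 mm high. Bystander, origin under its middle on the bench.
- forceps: steel forceps lying, 126 mm long, 9 mm high. Bystander, origin under its middle on the bench.
- tally_counter: round hand tally counter, 52 mm across, 22 mm high. Bystander, origin under its middle on the bench.
Not all that is in view belongs to the job. Leave any turquoise look-alike of the probe alone.

How it is judged:
By the outcome, as a careful person would: the job done as asked, in the order asked, and still so for the second after the job is handed in, with the robot touching nothing.
It also fails if it takes over 59 s, if anything falls off the work surface, if the arm or the gripper's body presses on something with over 40 N, if the wrist force passes 120 N, or if a joint passes its speed limit or range.

## Working session

There is one attempt and no reset: what is moved stays moved. The work goes in short steps, Python scripts to look and compute and a tool call to move; the robot and the scene stay as the last step left them, time stands still between calls to the robot, and variables do not carry over. Pictures are saved under pics/ and viewed, and the job is handed in when it is done.

Besides the shell and the picture viewer there is one more tool, called after "Request:" in YAML: its name, and indented under it one key for each argument. drive_tool: Moves the arm, as the interface text tells. Its arguments: {"type":"object","properties":{"moves":{"type":"array","items":{"type":"number"}},"hand":{"type":"number"},"grip_force":{"type":"number"}},"required":["moves"]}

```bash
mkdir -p pics; ls; cat > h.py <<'E'
import numpy as np, cv2
from bench import sensors, snapshot, r
from scipy.spatial.transform import Rotation as R
np.set_printoptions(precision=2,suppress=True)
def save(name,s): cv2.imwrite(f'pics/{name}.png',s['image'][:,:,::-1])
E
python3 - <<'E'
from h import *
print(sensors.sense())
for n in ['scene','top','wrist']:
    s=snapshot(n); save(n+'0',s)
    print(n,{k:v for k,v in s.items() if k not in('image','z_map')})
    np.save(''+n+'0.npy',s,allow_pickle=True)
E
```

```text
pics
{'time': 0.0, 'joint_pos': array([69.71,  7.51, 85.33,  0.  , 87.26, -4.89]), 'qd': array([-0.01, -0.  , -0.04,  0.01,  0.02,  0.03]), 'joint_efforts': array([ -0.  , -56.94, -50.05,  -0.  ,   0.02,  -0.  ]), 'tool_pos': array([159.12, 577.93, 230.24]), 'tcp_rot': array([ -95.09,   89.89, -110.49]), 'ft_force': array([0.42, 0.04, 0.3 ]), 'wrist_torque': array([ 0.  , -0.03, -0.02]), 'finger_gap': 85.16110888678342}
scene {'camera_matrix': array([[388.24,   0.  , 279.54],
       [  0.  , 388.24, 207.9 ],
       [  0.  ,   0.  ,   1.  ]]), 'dist': array([-0.11,  0.  ,  0.  ,  0.  ,  0.  ]), 'eye': array([-84.27, 888.59, 535.48]), 'orientation': array([-112.44,   -0.85, -142.96])}
top {'camera_matrix': array([[429.09,   0.  , 271.96],
       [  0.  , 429.09, 211.55],
       [  0.  ,   0.  ,   1.  ]]), 'dist': array([-0.06,  0.  ,  0.  ,  0.  ,  0.  ]), 'eye': array([ 290.47,   82.15, 1248.05]), 'orientation': array([-168.53,    0.3 ,  -94.87])}
wrist {'camera_matrix': array([[307.57,   0.  , 280.28],
       [  0.  , 307.57, 208.09],
       [  0.  ,   0.  ,   1.  ]]), 'dist': array([-0.07,  0.  ,  0.  ,  0.  ,  0.  ]), 'mount': array([[  -0.  ,   -0.33,    0.95, -142.84],
       [   1.  ,   -0.  ,    0.  ,    0.36],
       [   0.  ,    0.95,    0.33,  -84.1 ],
       [   0.  ,    0.  ,    0.  ,    1.  ]])}
```

View pics/scene0.png

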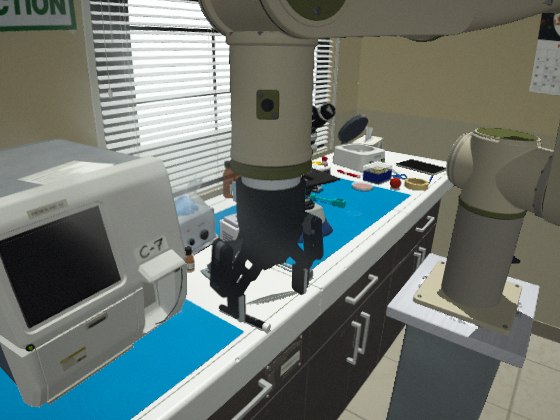

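View pics/top0.png

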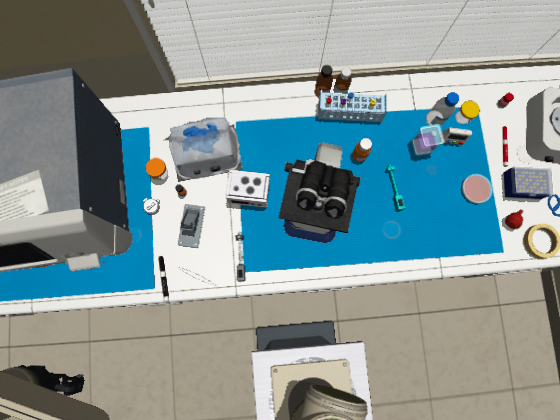

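View pics/wrist0.png

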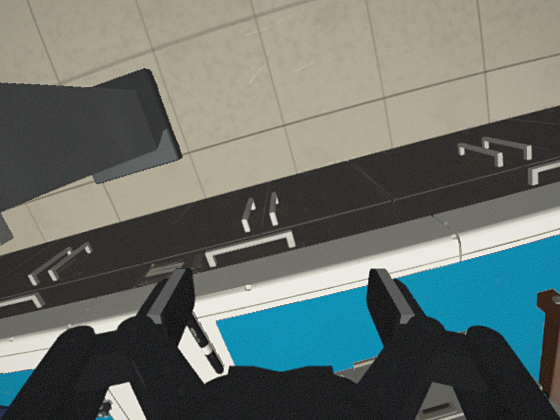

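```bash
python3 - <<'E'
from h import *
s=np.load('top0.npy',allow_pickle=True).item()
im=s['image'][140:300,130:290,::-1]
cv2.imwrite('pics/top_z.png',cv2.resize(im,None,fx=3.7,fy=3.7,interpolation=cv2.INTER_CUBIC))
z=s['z_map']; print((z>0).mean())
def world(s,u,v,zz):
    K=s['camera_matrix'];
    p=cv2.undistortPoints(np.array([[[u,v]]],float),K,s['dist'])[0,0]
    Rm=R.from_euler('xyz',s['orientation'],degrees=True).as_matrix()
    d=Rm@np.array([p[0],p[1],1]); e=s['eye']
    return e+d*(zz-e[2])/d[2], e+d*z[int(v),int(u)]
for n,u,v,h in [('probehead',240,270,22),('probetip',240,236,11),('heater',248,188,85),('rest',191,225,60),('mat',270,240,0),('cup',156,170,64)]:
    print(n,*world(s,u,v,h))
E
```

```text
0.9959821428571428
probehead [377.74 172.34  22.  ] [377.99 172.6   18.58]
probetip [476.72 166.16  11.  ] [475.09 165.43  21.85]
heater [598.87 129.31  85.  ] [602.13 129.8   72.7 ]
rest [512.24 298.39  60.  ] [509.5  295.73  74.63]
mat [459.08  80.12   0.  ] [458.61  80.12   3.43]
cup [681.34 391.69  64.  ] [683.35 393.28  57.91]
```

View pics/top_z.png

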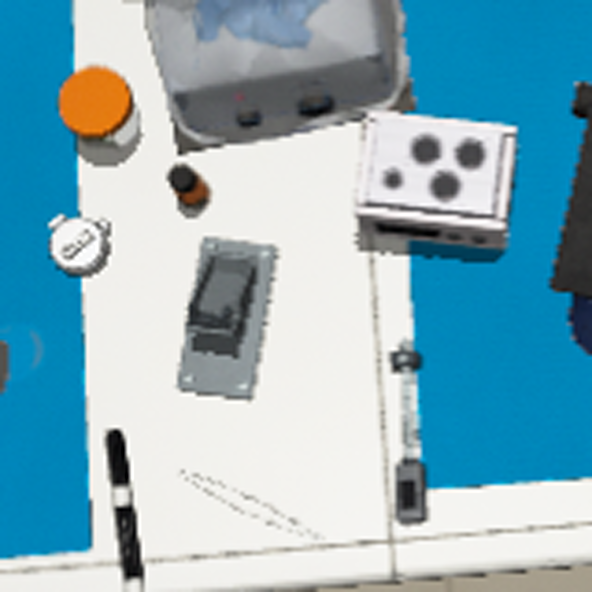

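```bash
python3 - <<'E'
from h import *
st=sensors.sense()
M=R.from_euler('xyz',st['tcp_rot'],degrees=True).as_matrix(); print(M)
d=np.array([430,230,290])-st['tool_pos']; print(M.T@d/10)
s=np.load('top0.npy',allow_pickle=True).item()
z=s['z_map']; K=s['camera_matrix']
v,u=np.mgrid[140:320,100:330]
p=cv2.undistortPoints(np.stack([u.ravel(),v.ravel()],1)[:,None].astype(float),K,s['dist'])[:,0]
Rm=R.from_euler('xyz',s['orientation'],degrees=True).as_matrix()
P=s['eye']+(np.c_[p,np.ones(len(p))]*z[v,u].ravel()[:,None])@Rm.T
P=P.reshape(180,230,3)
print('rest z map');print(P[65:110:3,70:115:3,2].astype(int))
print('analyzer max', P[...,:30,:].reshape(-1,3).max(0)); print(P[::20,::20,2].astype(int)); 
print(P[::20,::20,0].astype(int)); print(P[::20,::20,1].astype(int))
E
```

```text
[[-0.    0.27  0.96]
 [-0.    0.96 -0.27]
 [-1.   -0.   -0.  ]]
[ -5.92 -26.37  35.35]
rest z map
[[  -2    0    2   -3   -3    6    7   12    6   -3   -2    3 1248    0
    -3]
 [  -1    1   -1    0    0    8   26   27    7    3    6    6   -2   -2
    -2]
 [  -1   -4    0   -2    0   34   19   23   23   22   11    5    2   -2
     0]
 [  -2    2    0    0    0   41   19   18   15   36   10    5   -4   -1
     3]
 [  -2   -4   -1   -2    0   36   34   29   29   38    7   10   -1    0
     0]
 [  -4   -2    4   -3   57   44   37   35   58    7    5    0    0    3
    -2]
 [   1    0   -4   -2   74   48   45   74   54   12    2   -1    2    1
    -1]
 [  -2    0    0    0   67   68   65   70   53    6    6    0    1    3
     0]
 [   0    0    0    1   58   65   63   61   30    8    6    0    0   -4
    -1]
 [  -3    0    2   -7   10    5    4    7    6    5    4   -3   -3   -1
     3]
 [  -1   -2    0    5    3   11    7    9    8   10    4    1    0   -1
    -5]
 [   0   -4   -3    7    4    9    6   10    6    6   -1    0    0   -4
     0]
 [  -2   -1    1   11    3    6    9    6 
[... 1133 characters left out ...]
 418 412 406 402 398 393 388]
 [383 378 374 369 364 360 355 349 345 340 336 331]
 [326 321 317 312 308 303 304 296 288 280 272 263]]
[[ 502  506  456  393  295  245  193  146   84   23  -37  -99]
 [ 501  504  456  380  310  254  202  150   89   29  -20  -52]
 [ 496  497  458  396  335  276  215  150   93   34   -9  -36]
 [ 491  493  458  398  339  278  218  155   98   40   12  -39]
 [ 478  489  461  401  340  280  222  163  104   45    0  -50]
 [ 481  479  462  403  342  284  226  166  109   50   -7  -63]
 [ 584  523  463  400  346  289  229  170  113   56   -1  -59]
 [ 584  524  465  408  348  291  233  174  118   61    3  -54]
 [ 585  525  467  410  351  296  344  247  151   55  -41 -137]]
```

Request:
drive_tool:
  moves: [-0.75, -2.84, 1.44, 0, 0, 0, -0.75, -2.84, 1.44, 0, 0, 0, -0.75, -2.84, 1.44, 0, 0, 0, -0.75, -2.84, 1.44, 0, 0, 0, -0.75, -2.84, 1.44, 0, 0, 0, -0.75, -2.84, 1.44, 0, 0, 0, -0.75, -2.84, 1.44, 0, 0, 0, -0.75, -2.84, 1.44, 0, 0, 0, 0, -0.53, 3.4, 0, 0, 0, 0, -0.53, 3.4, 0, 0, 0, 0, -0.53, 3.4, 0, 0, 0, 0, -0.53, 3.4, 0, 0, 0, 0, -0.53, 3.4, -5, 0, 0, 0, -0.53, 3.4, -5, 0, 0, 0, -0.53, 3.4, -5.6, 0, 0, 0, 0, 0, 0, 0, 0, 0, 0, 0, 0, 0, 0]

```text
time: 1.57
tool_pos: [433.6, 237.3, 290.1]
tcp_rot: [-157.9, 89.9, -157.9]
ft_force: [-0.5, 0.7, 0.6]
finger_gap: 85.3
```

```bash
cat > look.py <<'E'
from h import *
import sys
st=sensors.sense(); n=sys.argv[1]
s=snapshot('wrist'); s['st']=st
T=np.eye(4); T[:3,:3]=R.from_euler('xyz',st['tcp_rot'],degrees=True).as_matrix(); T[:3,3]=st['tool_pos']
s['T']=T@s['mount']; np.save(n+'.npy',s,allow_pickle=True); save(n,s)
print(st['time'],st['joint_pos'],st['tool_pos'],st['tcp_rot'],st['ft_force'],st['finger_gap'],np.abs(st['qd']).max()); print(T[:3,:3])
E
python3 look.py w1
```

```text
1.5667 [ 22.75  -9.93  96.33   0.    93.74 -67.29] [433.57 237.31 290.12] [-157.9    89.86 -157.86] [-0.45  0.74  0.55] 85.32276313905919 2.789856738042048
[[-0. -0.  1.]
 [-0.  1.  0.]
 [-1. -0. -0.]]
```

View pics/w1.png

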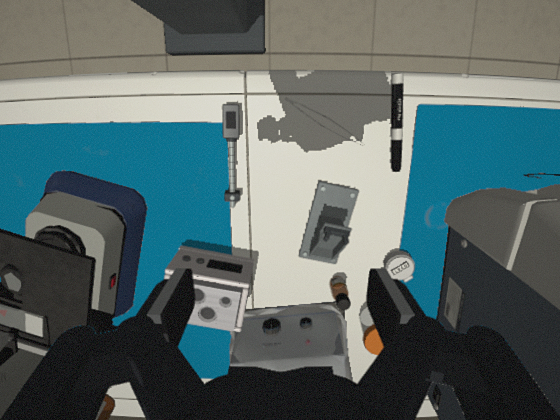

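```bash
cat > ray.py <<'E'
from h import *
def wpt(s,uv,zz):
    uv=np.atleast_2d(np.asarray(uv,float))
    p=cv2.undistortPoints(uv[:,None],s['camera_matrix'],s['dist'])[:,0]
    d=np.c_[p,np.ones(len(p))]@s['T'][:3,:3].T; e=s['T'][:3,3]
    return e+d*((zz-e[2])/d[:,2])[:,None]
def crop(s,u0,u1,v0,v1,f,name):
    im=s['image'][v0:v1,u0:u1,::-1]
    cv2.imwrite(f'pics/{name}.png',cv2.resize(im,None,fx=f,fy=f,interpolation=cv2.INTER_NEAREST))
E
python3 - <<'E'
from ray import *
s=np.load('w1.npy',allow_pickle=True).item()
crop(s,200,264,95,215,5,'c1p'); crop(s,290,370,170,270,6,'c1r'); crop(s,155,275,230,335,5,'c1h')
E
```

```text
(no output)
```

View pics/c1p.png

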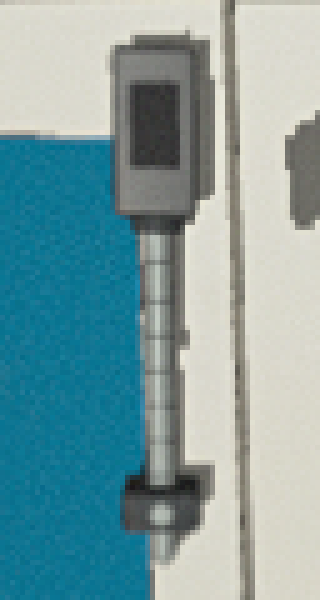

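View pics/c1r.png

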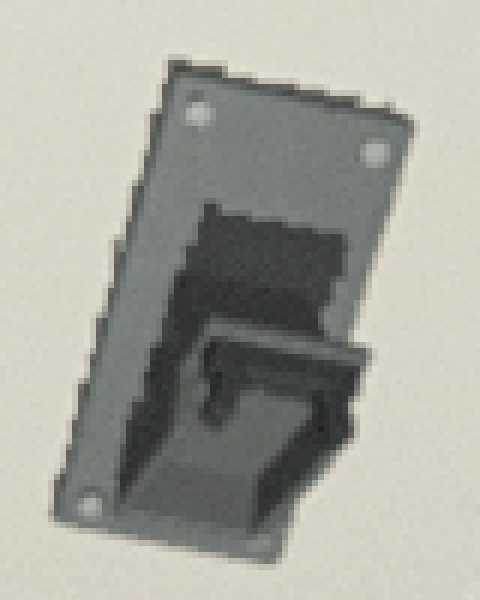

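View pics/c1h.png

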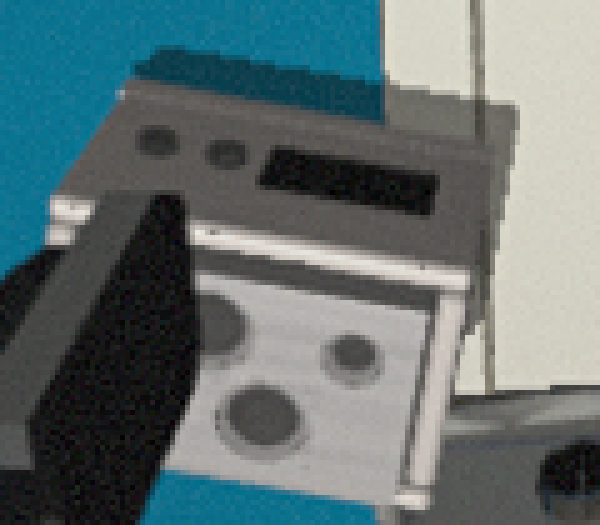

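```bash
python3 - <<'E'
from ray import *
s=np.load('w1.npy',allow_pickle=True).item()
def c(u0,v0,f,pts): return np.array([u0,v0])+np.array(pts,float)/f-0.5
P=lambda l,z:wpt(s,c(200,95,5,l),z)
a=P([(115,46),(193,46),(195,214),(117,214)],22); print('head top corners\n',a)
ax=P([(157,240),(159,300),(161,460)],14); print('stem',ax)
print('tip',P([(163,562)],11)); print('collar top corners',P([(124,502),(203,502)],22))
Rr=lambda l,z:wpt(s,c(290,170,6,l),z)
for z in (0,4,8):
    b=Rr([(180,68),(412,122),(280,562),(55,515)],z)
    e1=(b[2]+b[3]-b[0]-b[1])/2; e2=(b[0]+b[3]-b[1]-b[2])/2
    print(z,b,'L',np.linalg.norm(e1),'W',np.linalg.norm(e2),np.degrees(np.arctan2(e1[1],e1[0])), 'ctr',b.mean(0))
H=lambda l,z:wpt(s,c(155,230,5,l),z)
print('well',H([(352,359)],85),H([(354,352)],82),'block corners/top edges',H([(428,310),(400,488)],85),H([(48,203),(468,282),(430,505)],85))
# depth check
Z=s['z_map']; 
for n,(u,v) in dict(head=(223,125),base=(325,190),block=(228,320)).items():
    p=cv2.undistortPoints(np.array([[[u,v]]],float),s['camera_matrix'],s['dist'])[0,0]
    print(n,np.median(Z[v-1:v+2,u-1:u+2]),(s['T']@np.r_[np.r_[p,1]*np.median(Z[v-1:v+2,u-1:u+2]),1])[:3])
E
```

```text
head top corners
 [[349.74 163.62  22.  ]
 [349.88 183.63  22.  ]
 [392.32 182.52  22.  ]
 [392.22 161.9   22.  ]]
stem [[400.02 170.89  14.  ]
 [416.24 170.67  14.  ]
 [461.37 169.03  14.  ]]
tip [[492.75 167.59  11.  ]]
collar top corners [[471.35 159.37  22.  ]
 [471.36 181.5   22.  ]]
0 [[456.58 294.26   0.  ]
 [469.95 351.67   0.  ]
 [591.03 326.62   0.  ]
 [576.92 266.5    0.  ]] L 123.56225285097737 W 60.347001317268194 -12.340291086305912 ctr [523.62 309.76   0.  ]
4 [[455.59 293.74   4.  ]
 [468.84 350.62   4.  ]
 [588.8  325.8    4.  ]
 [574.82 266.24   4.  ]] L 122.42120007003061 W 59.78971855423939 -12.34029108630592 ctr [522.02 309.1    4.  ]
8 [[454.61 293.22   8.  ]
 [467.74 349.57   8.  ]
 [586.58 324.98   8.  ]
 [572.72 265.97   8.  ]] L 121.28014728908391 W 59.2324357912105 -12.340291086305905 ctr [520.41 308.43   8.  ]
well [[602.13 162.92  85.  ]] [[602.02 162.97  82.  ]] block corners/top edges [[586.37 184.23  85.  ]
 [645.3  173.56  85.  ]] [[554.77  86.06  85.  ]
 [577.61 195.2   85.  ]
 [651.18 181.7   85.  ]]
head 397.87073 [376.41 162.83  21.7 ]
base 441.56772 [468.39 301.84   6.94]
block 420.7765 [632.85 165.27  85.35]
```

Request:
drive_tool:
  moves: [2.85, -0.81, -0.78, 0, 0, 0, 2.85, -0.81, -0.78, 0, 0, 0, 2.85, -0.81, -0.78, 0, 0, 0, 2.85, -0.81, -0.78, 0, 0, 0, 2.85, -0.81, -0.78, 0, 0, 0, 2.85, -0.81, -0.78, 0, 0, 0, 2.85, -0.81, -0.78, 0, 0, 0, 2.85, -0.81, -0.78, 1.8, 0, 0, 0, 0, 0, 0, 0, 0, 0, 0, 0, 0, 0, 0]
  hand: 6
  grip_force: 60

```text
time: 2.45
tool_pos: [368.6, 173.4, 62.7]
tcp_rot: [-165.2, 89.8, -166.7]
ft_force: [-0.6, -0.2, -0.0]
finger_gap: 60.1
```

```bash
python3 look.py w2
```

```text
2.45 [ 17.95 -14.68 124.74   0.01  70.1  -70.48] [368.65 173.35  62.67] [-165.16   89.84 -166.73] [-0.62 -0.16 -0.05] 60.07908889893538 5.084987443590908
[[-0.    0.03  1.  ]
 [-0.    1.   -0.03]
 [-1.   -0.   -0.  ]]
```

View pics/w2.png

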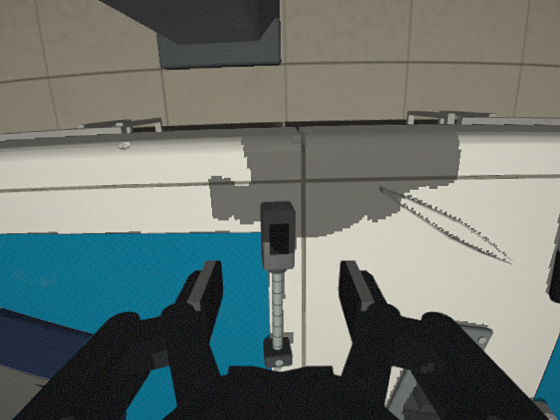

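```bash
python3 - <<'E'
from ray import *
s=np.load('w2.npy',allow_pickle=True).item()
print(wpt(s,[(262,204),(295,204),(263,270),(294,270)],22)); print(wpt(s,[(278,300),(278,340)],15))
crop(s,240,320,190,380,3,'c2')
E
```

```text
[[344.88 162.9   22.  ]
 [345.45 183.64  22.  ]
 [392.09 161.33  22.  ]
 [392.66 182.41  22.  ]]
[[421.66 170.6   15.  ]
 [459.01 169.46  15.  ]]
```

View pics/c2.png

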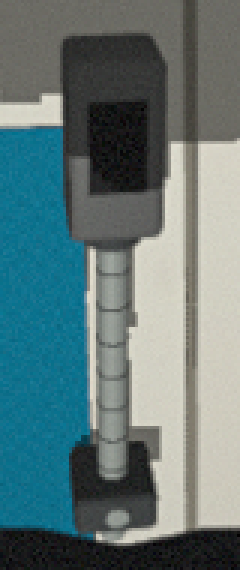

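Request:
drive_tool:
  moves: [1.99, -0.03, 0.08, 0, 0, 0, 1.99, -0.03, 0.08, 0, 0, 0, 1.99, -0.02, 0.08, 0, 0, 0, 0, 0, 0, 0, 0, 0, 0, 0, 0, 0, 0, 0, 0, 0, 0, 0, 0, 0]

```text
time: 3.0
tool_pos: [374.9, 173.4, 6.0]
tcp_rot: [20.7, 89.8, 19.2]
ft_force: [-0.4, -0.1, -0.5]
finger_gap: 60.2
```

Request:
drive_tool:
  moves: [0, 0, 0, 0, 0, 0, 0, 0, 0, 0, 0, 0, 0, 0, 0, 0, 0, 0, 0, 0, 0, 0, 0, 0, 0, 0, 0, 0, 0, 0, 0, 0, 0, 0, 0, 0, 0, 0, 0, 0, 0, 0, 0, 0, 0, 0, 0, 0]
  hand: 1.5
  grip_force: 60

```text
time: 3.67
tool_pos: [373.9, 172.8, 4.9]
tcp_rot: [23.6, 89.9, 21.9]
ft_force: [-2.8, -0.1, 8.3]
finger_gap: 21.0
```

Request:
drive_tool:
  moves: [-1.0, 0, 0, 0, 0, 0, -3, 0, 0, 0, 0, 0, -3, 0, 0, 0, 0, 0, -2, 2.6, 0.9, 0, 0, 0, -2, 2.6, 0.9, 0, 0, 0, -2, 2.6, 0.9, 0, 0, 0, -2, 2.6, 0.9, 0, 0, 0, -2, 2.7, 0.9, 0, 0, 0, -1, 0, 0, 5, 0, 0, -1, 0, 0, 5.5, 0, 0, 0, 0, 0, 0, 0, 0, 0, 0, 0, 0, 0, 0, 0, 0, 0, 0, 0, 0]

```text
time: 4.75
tool_pos: [421.2, 301.7, 193.1]
tcp_rot: [-137.2, 90.0, -149.2]
ft_force: [0.4, -0.1, -0.4]
finger_gap: 20.9
```

```bash
python3 look.py w3
```

```text
4.75 [ 29.94  -4.04 101.02  -0.    83.07 -48.11] [421.16 301.67 193.1 ] [-137.23   89.95 -149.18] [ 0.36 -0.13 -0.41] 20.937240475686256 0.7260519584884472
[[-0.    0.21  0.98]
 [-0.    0.98 -0.21]
 [-1.   -0.   -0.  ]]
```

View pics/w3.png

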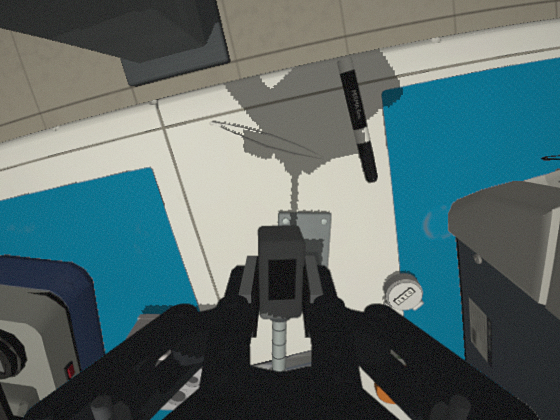

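```bash
python3 - <<'E'
from ray import *
s=np.load('w3.npy',allow_pickle=True).item()
crop(s,235,345,200,380,3.3,'c3')
E
```

```text
(no output)
```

View pics/c3.png

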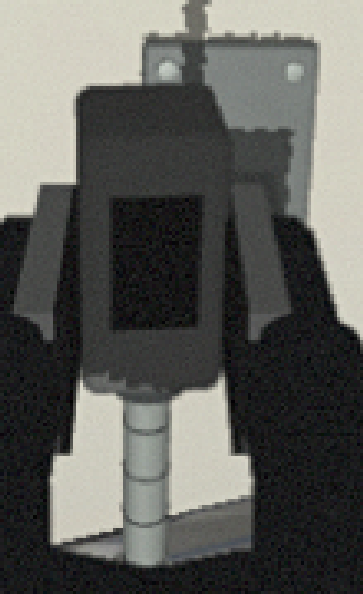

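```bash
python3 - <<'E'
from ray import *
s=np.load('w3.npy',allow_pickle=True).item()
Z=s['z_map'];m=s['mount'];K=s['camera_matrix']
def tool(u,v,depth=None):
    p=cv2.undistortPoints(np.array([[[u,v]]],float),K,s['dist'])[0,0]
    d=depth or np.median(Z[int(v)-1:int(v)+2,int(u)-1:int(u)+2])
    return (m@np.r_[np.r_[p,1]*d,1])[:3]
f=lambda x,y:(235+x/3.3-.5,200+y/3.3-.5)
for n,c in dict(topmid=(155,165),topL=(95,250),topR=(215,250),topfront=(150,350),window=(155,260),stem=(147,450),stem2=(147,530),endface=(150,110)).items():
    print(n,tool(*f(*c)))
def plane(u,v,X): # intersect ray with tool x = X
    p=cv2.undistortPoints(np.array([[[u,v]]],float),K,s['dist'])[0,0]
    d=m[:3,:3]@np.r_[p,1]; e=m[:3,3]; return e+d*(X-e[0])/d[0]
X=np.mean([tool(*f(95,250))[0],tool(*f(215,250))[0]])
print(X)
for c in [(80,135),(230,137),(84,388),(226,384)]: print(plane(*f(*c),X))
for c in [(147,410),(147,550)]: print(plane(*f(*c),X+7))
# rest corners
T=s['T']
print(wpt(s,[f(145,42),f(318,42),f(167,70),f(294,70)],7))
E
```

```text
topmid [-16.29   0.95 -20.38]
topL [-16.9   -7.58  -7.2 ]
topR [-15.59   9.61  -6.38]
topfront [-16.49   0.24  10.25]
window [-16.74   0.97  -5.45]
stem [-9.48 -0.27 35.4 ]
stem2 [-8.91 -0.31 53.42]
endface [ -5.34   0.26 -23.88]
-16.243244620739574
[-16.24  -9.33 -24.92]
[-16.24  11.24 -24.61]
[-16.24  -9.79  17.42]
[-16.24  11.77  16.69]
[-9.24 -0.26 27.4 ]
[-9.24 -0.31 57.7 ]
[[454.37 292.89   7.  ]
 [466.75 351.29   7.  ]
 [466.08 298.21   7.  ]
 [475.26 341.49   7.  ]]
```

```bash
cat > plan.py <<'E'
from h import *
def rest_frame(yaw=-12.3,o=(516.3,310.0)):
    a=np.radians(yaw); x=np.array([np.cos(a),np.sin(a),0]); y=np.array([-np.sin(a),np.cos(a),0]); return np.array([o[0],o[1],0.]),x,y
def step(Pt,Rt,N,P0=None,R0=None):
    st=sensors.sense()
    if P0 is None: P0=st['tool_pos']; R0=R.from_euler('xyz',st['tcp_rot'],degrees=True).as_matrix()
    rel=R.from_matrix(R0.T@Rt).as_rotvec(); p=R0.T@(Pt-P0)
    S=sum(R.from_rotvec(rel/N*k).as_matrix() for k in range(N))
    t=np.linalg.solve(S,p)
    print('N',N,'row cm',np.round(t/10,3),'deg',np.round(np.degrees(rel)/N,3),'| total mm',p,np.degrees(rel),'len',np.linalg.norm(t))
def lay(tip,s): # s = normal offset
    o,x,y=rest_frame(); Z=np.array([0,0,1.])
    c,sn=np.cos(np.radians(42)),np.sin(np.radians(42))
    xt=-sn*x-c*Z; zt=c*x-sn*Z; M=np.c_[xt,y,zt]
    return tip-M@np.array([-5.3,0,119])-s*xt, M
E
python3 - <<'E'
from plan import *
o,x,y=rest_frame(); tip=o+45*x+[0,0,24]; print(tip)
P,M=lay(tip,70); print(P)
step(P,M,8)
P2,M2=lay(tip,0); print(P2)
E
```

```text
[560.27 300.41  24.  ]
[516.16 310.03 151.71]
N 8 row cm [0.13 0.35 1.27] deg [0.04 5.24 0.02] | total mm [40.93 28.1  91.33] [ 0.29 41.94  0.17] len 13.262777444092299
[470.4  320.01  99.69]
```

Request:
drive_tool:
  moves: [0.13, 0.35, 1.27, 0, 5.24, 0, 0.13, 0.35, 1.27, 0, 5.24, 0, 0.13, 0.35, 1.27, 0, 5.24, 0, 0.13, 0.35, 1.27, 0, 5.24, 0, 0.13, 0.35, 1.27, 0, 5.24, 0, 0.13, 0.35, 1.27, 0, 5.24, 0, 0.13, 0.35, 1.27, 0, 5.24, 0, 0.13, 0.35, 1.27, 0, 5.24, 0, 0, 0, 0, 0, 0, 0, 0, 0, 0, 0, 0, 0, 0, 0, 0, 0, 0, 0, 0, 0, 0, 0, 0, 0]

```text
time: 5.8
tool_pos: [517.1, 311.1, 156.2]
tcp_rot: [179.7, 48.4, 167.8]
ft_force: [-0.2, 0.2, 0.4]
finger_gap: 21.4
```

```bash
python3 look.py w4; python3 - <<'E'
from plan import *
o,x,y=rest_frame(); tip=o+45*x+[0,0,24]
P,M=lay(tip,12); step(P,M,4)
P,M=lay(tip,0); step(P,M,4)
s=snapshot('scene'); save('scene4',s); s=snapshot('top'); save('top4',s)
E
```

```text
5.8 [ 15.34  44.71  54.7   20.21 117.25 -59.37] [517.12 311.09 156.25] [179.72  48.43 167.76] [-0.18  0.19  0.38] 21.406128104200377 2.2851381631796714
[[-0.65  0.21  0.73]
 [ 0.14  0.98 -0.15]
 [-0.75  0.   -0.66]]
N 4 row cm [ 1.56 -0.04  0.07] deg [0.09 0.12 0.01] | total mm [62.62 -1.42  2.45] [0.35 0.5  0.02] len 15.670414185339425
N 4 row cm [ 1.86 -0.04  0.07] deg [0.09 0.12 0.01] | total mm [74.62 -1.42  2.34] [0.35 0.5  0.02] len 18.666886180995643
```

View pics/w4.png

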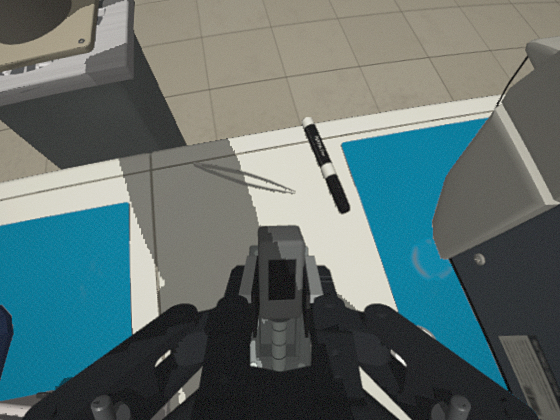

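View pics/scene4.png

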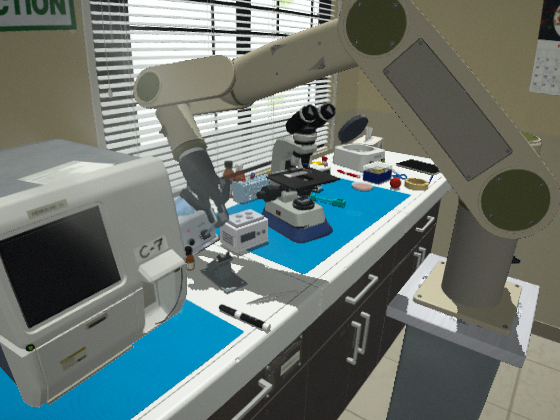

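Request:
drive_tool:
  moves: [1.57, -0.04, 0.06, 0.09, 0.12, 0, 1.57, -0.04, 0.06, 0.09, 0.12, 0, 1.57, -0.04, 0.06, 0.09, 0.12, 0, 1.57, -0.03, 0.06, 0.09, 0.12, 0, 0, 0, 0, 0, 0, 0, 0, 0, 0, 0, 0, 0, 0, 0, 0, 0, 0, 0]

```text
time: 6.53
tool_pos: [477.8, 317.7, 106.7]
tcp_rot: [-179.8, 47.8, 167.8]
ft_force: [0.4, -0.4, 0.2]
finger_gap: 20.6
```

```bash
python3 look.py w5; python3 - <<'E'
from plan import *
o,x,y=rest_frame(); tip=o+45*x+[0,0,24]
P,M=lay(tip,0); step(P,M,4)
for n in('scene','top'):
    s=snapshot(n); im=s['image'][:,:,::-1]
    c=im[225:315,170:270] if n=='scene' else im[170:290,140:260]
    cv2.imwrite(f'pics/{n}5.png',cv2.resize(c,None,fx=5,fy=5,interpolation=cv2.INTER_CUBIC))
s=np.load('w5.npy',allow_pickle=True).item(); cv2.imwrite('pics/w5z.png',cv2.resize(s['image'][210:390,200:360,::-1],None,fx=3.3,fy=3.3))
E
```

```text
6.5333 [ 16.5   42.45  63.75  20.22 111.06 -60.18] [477.76 317.69 106.67] [-179.79   47.78  167.82] [ 0.39 -0.43  0.25] 20.632148000572133 1.1810841609212022
[[-0.66  0.21  0.72]
 [ 0.14  0.98 -0.16]
 [-0.74 -0.   -0.67]]
N 4 row cm [ 0.26  0.02 -0.03] deg [-0.03 -0.05  0.01] | total mm [10.46  0.67 -1.31] [-0.14 -0.21  0.06] len 2.64081964711477
```

View pics/scene5.png

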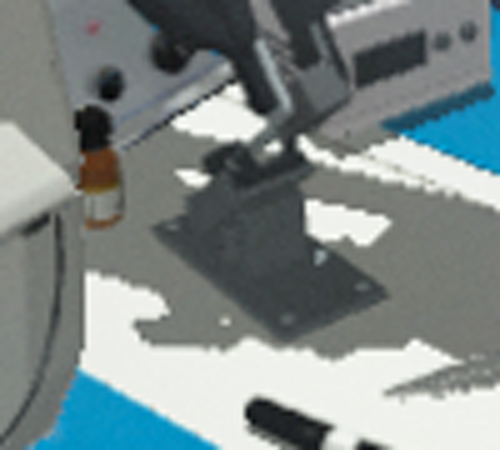

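View pics/w5z.png

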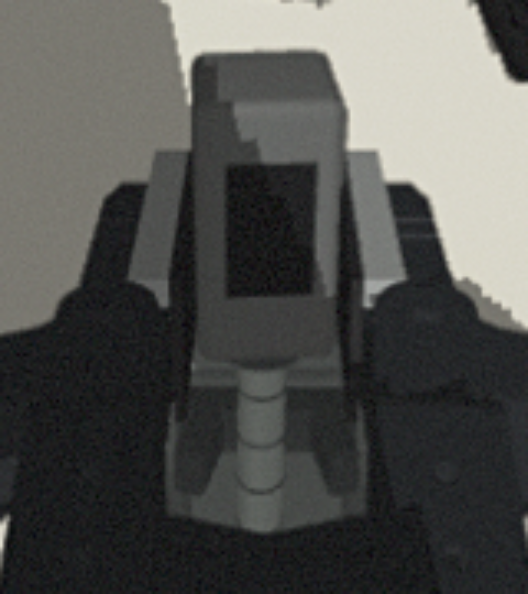

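View pics/top5.png

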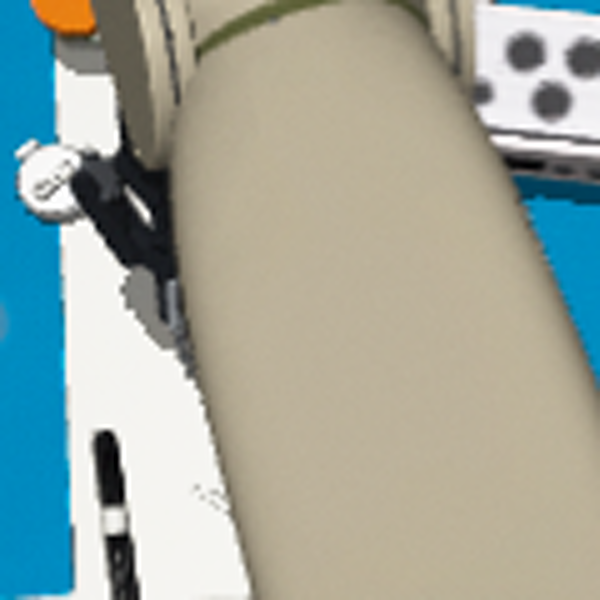

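Request:
drive_tool:
  moves: [0.3, 0.03, -0.05, 0, 0, 0, 0.3, 0.03, -0.05, 0, 0, 0, 0.25, 0, 0, 0, 0, 0, 0, 0, 0, 0, 0, 0, 0, 0, 0, 0, 0, 0]

```text
time: 7.1
tool_pos: [471.1, 319.5, 99.2]
tcp_rot: [-179.7, 47.7, 167.8]
ft_force: [2.9, 0.6, 2.7]
finger_gap: 20.5
```

Request:
drive_tool:
  moves: [0.1, 0, 0, 0, 0, 0, 0.1, 0, 0, 0, 0, 0, 0, 0, 0, 0, 0, 0]

```text
time: 7.35
tool_pos: [470.7, 320.0, 98.4]
tcp_rot: [-179.8, 47.8, 167.7]
ft_force: [6.8, 1.6, 6.8]
finger_gap: 20.4
```

Request:
drive_tool:
  moves: [-0.05, 0, 0.1, 0, 0, 0, 0, 0, 0.1, 0, 0, 0, 0, 0, 0, 0, 0, 0]

```text
time: 7.6
tool_pos: [471.7, 319.5, 97.7]
tcp_rot: [-179.8, 47.7, 167.8]
ft_force: [3.0, 1.1, 9.1]
finger_gap: 20.3
```

Request:
drive_tool:
  moves: [0, 0, 0.1, 0, 0, 0, 0, 0, 0.05, 0, 0, 0, 0, 0, 0, 0, 0, 0]

```text
time: 7.85
tool_pos: [472.0, 319.4, 97.5]
tcp_rot: [-179.8, 47.5, 167.9]
ft_force: [-1.9, 0.8, 12.6]
finger_gap: 20.5
```

Request:
drive_tool:
  moves: [-0.05, 0, -0.05, 0, 0, 0, 0, 0, 0, 0, 0, 0, 0, 0, 0, 0, 0, 0, 0, 0, 0, 0, 0, 0, 0, 0, 0, 0, 0, 0, 0, 0, 0, 0, 0, 0]
  hand: 5

```text
time: 8.35
tool_pos: [471.9, 318.9, 95.7]
tcp_rot: [-179.6, 47.6, 167.9]
ft_force: [0.1, 0.7, 0.0]
finger_gap: 50.1
```

```bash
python3 look.py w6; python3 - <<'E'
from h import *
s=np.load('w6.npy',allow_pickle=True).item(); cv2.imwrite('pics/w6z.png',cv2.resize(s['image'][210:390,200:360,::-1],None,fx=3.3,fy=3.3))
E
```

```text
8.35 [ 16.71  42.62  64.83  20.23 110.05 -60.33] [471.94 318.87  95.74] [-179.61   47.57  167.92] [0.1  0.65 0.04] 50.10828313114809 0.25748594732802266
[[-0.66  0.21  0.72]
 [ 0.14  0.98 -0.16]
 [-0.74 -0.   -0.67]]
```

View pics/w6z.png

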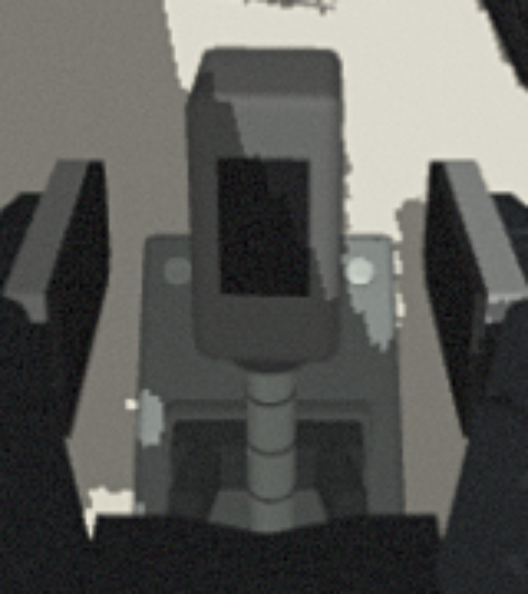

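```bash
python3 - <<'E'
from plan import *
s=np.load('w6.npy',allow_pickle=True).item()
Z=s['z_map'];K=s['camera_matrix'];T=s['T']
o,x,y=rest_frame(); C,S=np.cos(np.radians(42)),np.sin(np.radians(42)); Zz=np.array([0,0,1.])
up=-C*x+S*Zz; nn=S*x+C*Zz; tip=o+45*x+[0,0,24]
A=np.c_[up,y,nn]   # coordinates: up slope from rest_tip, lateral, normal
f=lambda a,b:(200+a/3.3-.5,210+b/3.3-.5)
def ray(u,v):
    p=cv2.undistortPoints(np.array([[[u,v]]],float),K,s['dist'])[0,0]; return T[:3,:3]@np.r_[p,1]
def dep(a,b):
    u,v=f(a,b); d=np.median(Z[int(v)-1:int(v)+2,int(u)-1:int(u)+2]); return A.T@(T[:3,3]+ray(u,v)*d-tip)
def pl(a,b,h):
    d=A.T@ray(*f(a,b)); e=A.T@(T[:3,3]-tip); return e+d*(h-e[2])/d[2]
for n,c in dict(h1=(270,130),h2=(210,200),h3=(325,200),h4=(265,325),win=(265,230),st=(271,420),st2=(271,480)).items(): print(n,dep(*c))
for c in [(213,97),(341,97),(197,340),(340,345)]: print('corner',pl(*c,11))
for c in [(272,385),(272,420),(272,490)]: print('stem',pl(*c,4))
for c in [(144,237),(397,237)]:
    u,v=f(*c); print('base',T[:3,3]+ray(u,v)*((7-T[2,3])/ray(u,v)[2]))
E
```

```text
h1 [136.75   0.26  11.27]
h2 [125.51  -8.21  10.55]
h3 [126.16   7.89  11.75]
h4 [105.06  -0.56  11.45]
win [121.18  -0.49  11.43]
st [81.45  0.28  4.64]
st2 [69.22  0.25  5.06]
corner [141.57  -7.41  11.  ]
corner [141.51   9.85  11.  ]
corner [102.05 -10.67  11.  ]
corner [101.09  10.58  11.  ]
stem [87.93  0.45  4.  ]
stem [80.88  0.44  4.  ]
stem [65.99  0.41  4.  ]
base [455.9  291.68   7.  ]
base [469.27 352.28   7.  ]
```

```bash
cat > kin.py <<'E'
from h import *
from scipy.optimize import least_squares
D=[([69.706,7.471,85.268,0,87.261,-4.893],[159.323,578.465,231.292],[-95.09,89.89,-110.49])]
for i in range(1,7):
    st=np.load(f'w{i}.npy',allow_pickle=True).item()['st']; D.append((st['joint_pos'],st['tool_pos'],st['tcp_rot']))
Ry=lambda a:R.from_euler('y',a,degrees=True).as_matrix(); Rz=lambda a:R.from_euler('z',a,degrees=True).as_matrix()
def fk(q,p):
    a1,d1,L2,b,L4,Lt,c6=p[:7]
    R1=Rz(q[0]);R2=R1@Ry(q[1]);R3=R2@Ry(q[2]);R6=R3@Rz(q[3])@Ry(q[4])@Rz(q[5]+c6)
    P=R1@[a1,0,d1]+R2@[0,0,L2]+R3@[b,0,L4]+R6@[0,0,Lt]
    # tool x=R6 z ; tool y = R6 y ; z = x cross y
    M=np.c_[R6[:,2],R6[:,1],np.cross(R6[:,2],R6[:,1])]
    return P,M
def res(p):
    o=[]
    for q,P,e in D:
        a,M=fk(q,p); o+=list(a-np.array(P)); o+=list(200*(M-R.from_euler('xyz',e,degrees=True).as_matrix()).ravel())
    return o
best=None
for c in (0,90,180,270):
    f=least_squares(res,[50,300,400,0,400,250,c])
    if best is None or f.cost<best.cost: best=f
par=best.x
lo=np.array([-169.43,-51.17,1.28,-76.62,0,-152.29]);hi=np.array([169.43,129.36,143.12,256.62,156.53,152.29])
def ik(P,M,q0):
    g=lambda q:np.r_[fk(q,par)[0]-P,200*(fk(q,par)[1]-M).ravel()]
    f=least_squares(g,np.clip(q0,lo+.1,hi-.1),bounds=(lo,hi)); return f.x,np.sqrt(2*f.cost)
if __name__=='__main__':
    print(par,best.cost); 
    for q,P,e in D: print(fk(q,par)[0]-P)
E
python3 kin.py; python3 - <<'E'
from kin import *
from plan import rest_frame
o,x,y=rest_frame(); C,S=np.cos(np.radians(42)),np.sin(np.radians(42)); Zz=np.array([0,0,1.])
up=-C*x+S*Zz; nn=S*x+C*Zz; tip=o+45*x+[0,0,24]
q=np.array(D[-1][0])
for a in range(0,91,10):
    k=a/90; n0=85*np.cos(np.radians(a)); u0=116+(215-116)*np.sin(np.radians(a)) 
    xt=-nn*np.cos(np.radians(a))-up*np.sin(np.radians(a)); M=np.c_[xt,y,np.cross(xt,y)]
    q,e=ik(tip+up*u0+nn*n0,M,q); print(a,q,'err',round(e,2))
M=np.c_[-up,y,nn]
for u in (180,103): q,e=ik(tip+up*u,M,q); print(u,q,e)
M=np.c_[[0,0,-1.],[0,1,0],[1,0,0]]
q2,e=ik(np.array([602,163,250]),M,q); print('well',q2,e)
E
```

```text
[ -5.01 317.05 465.83  17.09 563.46 505.67  90.  ] 5731.579086485931
[54.87  0.75 -2.04]
[  6.14 -52.94  -1.59]
[ 10.82 -50.28  -9.99]
[ 28.55 -42.65  -2.48]
[-0.43 -8.34  4.57]
[ 0.98 -5.71  5.93]
[ 1.68 -5.16  5.6 ]
0 [ 15.22  47.32  50.37  20.76 119.26 -58.34] err 0.0
10 [ 17.93  35.27  62.51  16.48 109.81 -57.98] err 0.0
20 [ 21.58  23.97  73.51  12.27 100.82 -55.76] err 0.0
30 [ 26.43  13.39  83.67   7.48  92.34 -51.58] err 0.0
40 [ 32.82   3.72  93.1    1.42  84.59 -45.03] err 0.0
50 [ 41.06  -4.6  101.8   -6.55  78.07 -35.54] err 0.0
60 [ 51.22 -10.88 109.67 -16.75  73.65 -22.8 ] err 0.0
70 [ 62.77 -14.24 116.53 -28.46  72.17  -7.39] err 0.0
80 [ 74.47 -13.79 122.09 -39.82  73.72   9.06] err 0.0
90 [ 84.9   -9.04 126.02 -49.1   77.26  24.98] err 0.0
180 [ 81.32  -7.52 127.47 -50.88  72.94  25.24] 3.041845991608033e-13
103 [ 73.4   -2.71 129.49 -55.86  63.55  26.88] 6.319093007801751e-13
well [ 15.15   8.07  82.49   0.    89.44 -74.85] 2.4116338861508734e-12
```

```bash
sed -i 's/a1,d1,L2,b,L4,Lt,c6=p\[:7\]/a1,d1,L2,b,L4,Lt,c6,off=p/; s/P=R1@\[a1,0,d1\]/P=R1@[a1,off,d1]/; s/\[50,300,400,0,400,250,c\]/[50,300,400,0,400,250,c,50]/' kin.py
python3 kin.py; python3 - <<'E'
from kin import *
from plan import rest_frame
o,x,y=rest_frame(); C,S=np.cos(np.radians(42)),np.sin(np.radians(42)); Zz=np.array([0,0,1.])
up=-C*x+S*Zz; nn=S*x+C*Zz; tip=o+45*x+[0,0,24]
q=np.array(D[-1][0])
for a in range(0,91,10):
    k=a/90; n0=85*np.cos(np.radians(a)); u0=116+(200-116)*np.sin(np.radians(a)) 
    xt=-nn*np.cos(np.radians(a))-up*np.sin(np.radians(a)); M=np.c_[xt,y,np.cross(xt,y)]
    q,e=ik(tip+up*u0+nn*n0,M,q); print(a,q,'err',round(e,2))
M=np.c_[-up,y,nn]
for u in (170,103): q,e=ik(tip+up*u,M,q); print(u,q,e)
M=np.c_[[0,0,-1.],[0,1,0],[1,0,0]]
q2,e=ik(np.array([602,163,250]),M,q); print('well',q2,e)
E
```

```text
[  0.  318.1 369.1  61.6 553.4 364.8  90.   51.2] 0.14744525429581054
[ 0. -0.  0.]
[-0.  0. -0.]
[-0.  0.  0.]
[-0.  0. -0.]
[-0.  0. -0.]
[-0.  0. -0.]
[-0.  0. -0.]
0 [ 14.68  46.84  50.81  20.41 119.48 -58.9 ] err 0.0
10 [ 16.83  35.81  61.82  15.96 110.26 -59.05] err 0.0
20 [ 19.62  25.35  72.14  11.65 101.21 -57.7 ] err 0.0
30 [ 23.18  15.51  81.9    6.94  92.39 -54.83] err 0.0
40 [ 27.64   6.47  91.12   1.29  83.95 -50.22] err 0.0
50 [ 33.11  -1.47  99.74  -5.86  76.17 -43.47] err 0.0
60 [ 39.58  -7.82 107.62 -15.04  69.52 -34.15] err 0.0
70 [ 46.88 -11.93 114.56 -26.49  64.67 -22.02] err 0.0
80 [ 54.53 -13.05 120.23 -39.72  62.35  -7.42] err 0.0
90 [ 61.89 -10.49 124.22 -53.4   62.96   8.54] err 0.0
170 [ 58.96  -7.65 124.15 -55.03  59.19   9.33] 1.0704897777459275e-12
103 [ 52.73  -0.21 122.82 -59.65  51.33  12.03] 5.42794289415373e-13
well [ 10.44  10.72  79.73  -0.    89.55 -79.56] 1.7149575494707823e-12
```

```bash
cat >> plan.py <<'E'
o,xr,yr=rest_frame(); C,S=np.cos(np.radians(42)),np.sin(np.radians(42)); Zz=np.array([0,0,1.])
up=-C*xr+S*Zz; nn=S*xr+C*Zz; tip=o+45*xr+[0,0,24]
Mg=np.c_[-up,yr,nn]
E
python3 - <<'E'
from plan import *
st=sensors.sense(); R0=R.from_euler('xyz',st['tcp_rot'],degrees=True).as_matrix(); p=st['tool_pos']
print(np.c_[up,yr,nn].T@(p-tip))
P0=p-90*R0[:,0]
step(tip+up*200,Mg,28,P0,R0)
E
```

```text
[115.1   -0.77  -6.96]
N 28 row cm [ 0.01  0.   -0.47] deg [-0.   -3.23  0.01] | total mm [ 83.67   0.41 -84.95] [ -0.07 -90.42   0.29] len 4.734054744789627
```

Request:
drive_tool:
  moves: [-1.5, 0, 0, 0, 0, 0, -2.5, 0, 0, 0, 0, 0, -2.5, 0, 0, 0, 0, 0, -2.5, 0, 0, 0, 0, 0, 0.01, 0, -0.47, 0, -3.23, 0, 0.01, 0, -0.47, 0, -3.23, 0, 0.01, 0, -0.47, 0, -3.23, 0, 0.01, 0, -0.47, 0, -3.23, 0, 0.01, 0, -0.47, 0, -3.23, 0, 0.01, 0, -0.47, 0, -3.23, 0, 0.01, 0, -0.47, 0, -3.23, 0, 0.01, 0, -0.47, 0, -3.23, 0, 0.01, 0, -0.47, 0, -3.23, 0, 0.01, 0, -0.47, 0, -3.23, 0, 0.01, 0, -0.47, 0, -3.23, 0, 0.01, 0, -0.47, 0, -3.23, 0, 0.01, 0, -0.47, 0, -3.23, 0, 0.01, 0, -0.47, 0, -3.23, 0, 0.01, 0, -0.47, 0, -3.23, 0, 0.01, 0, -0.47, 0, -3.23, 0]

```text
time: 10.07
tool_pos: [463.5, 321.4, 184.3]
tcp_rot: [-1.1, 80.5, -13.5]
ft_force: [0.3, 0.8, -0.9]
finger_gap: 49.8
```

Request:
drive_tool:
  moves: [0.01, 0, -0.47, 0, -3.23, 0, 0.01, 0, -0.47, 0, -3.23, 0, 0.01, 0, -0.47, 0, -3.23, 0, 0.01, 0, -0.47, 0, -3.23, 0, 0.01, 0, -0.47, 0, -3.23, 0, 0.01, 0, -0.47, 0, -3.23, 0, 0.01, 0, -0.47, 0, -3.23, 0, 0.01, 0, -0.47, 0, -3.23, 0, 0.01, 0, -0.47, 0, -3.23, 0, 0.01, 0, -0.47, 0, -3.23, 0, 0.01, 0, -0.47, 0, -3.23, 0, 0.01, 0, -0.47, 0, -3.23, 0, 0.01, 0, -0.47, 0, -3.23, 0, 0.01, 0, -0.47, 0, -3.23, 0, 0.01, 0, -0.47, 0, -3.23, 0, 0.01, 0, -0.47, 0, -3.23, 0, 0, 0, 0, 0, 0, 0, 0, 0, 0, 0, 0, 0]

```text
time: 11.57
tool_pos: [404.4, 333.6, 141.1]
tcp_rot: [-0.5, 29.2, -12.5]
ft_force: [-0.4, 0.9, 0.5]
finger_gap: 49.9
```

```bash
python3 look.py w7; python3 - <<'E'
from plan import *
st=sensors.sense(); print(np.c_[up,yr,nn].T@(st['tool_pos']-tip))
step(tip+up*160,Mg,4)
E
```

```text
11.5667 [ 69.82  -1.14 126.2  -69.01  67.98  28.45] [404.45 333.59 141.09] [ -0.5   29.15 -12.54] [-0.41  0.9   0.54] 49.881620585554536 1.9373608787476804
[[ 0.85  0.21  0.48]
 [-0.19  0.98 -0.1 ]
 [-0.49 -0.01  0.87]]
[197.16  -0.17 -18.43]
N 4 row cm [0.99 0.01 0.33] deg [0.06 3.21 0.05] | total mm [40.33  0.25  9.7 ] [ 0.23 12.86  0.2 ] len 10.389500232367029
```

View pics/w7.png

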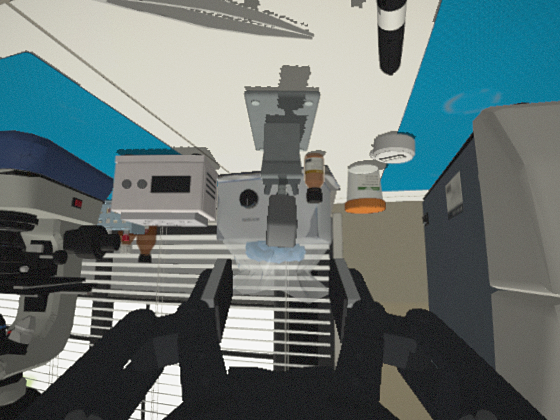

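```bash
python3 - <<'E'
from plan import *
step(tip+up*185,Mg,4)
E
```

```text
N 4 row cm [0.37 0.   0.41] deg [0.06 3.21 0.05] | total mm [15.95  0.15 15.26] [ 0.23 12.86  0.2 ] len 5.530157787097295
```

Request:
drive_tool:
  moves: [0.37, 0, 0.41, 0.06, 3.21, 0.05, 0.37, 0, 0.41, 0.06, 3.21, 0.05, 0.37, 0, 0.41, 0.06, 3.21, 0.05, 0.37, 0, 0.41, 0.06, 3.21, 0.05, 0, 0, 0, 0, 0, 0, 0, 0, 0, 0, 0, 0, 0, 0, 0, 0, 0, 0]

```text
time: 12.2
tool_pos: [426.4, 329.0, 148.3]
tcp_rot: [0.2, 41.8, -12.3]
ft_force: [0.5, -0.2, -0.9]
finger_gap: 49.9
```

```bash
python3 look.py w8; python3 - <<'E'
from plan import *
st=sensors.sense(); print(np.c_[up,yr,nn].T@(st['tool_pos']-tip))
step(tip+up*150,Mg,4)
s=np.load('w8.npy',allow_pickle=True).item(); cv2.imwrite('pics/w8z.png',cv2.resize(s['image'][60:340,180:380,::-1],None,fx=2.1,fy=2.1))
E
```

```text
12.2 [ 60.42  -9.2  124.34 -54.4   61.07   9.23] [426.38 328.98 148.33] [  0.2   41.81 -12.29] [ 0.51 -0.21 -0.95] 49.90958575994113 1.2537844530783324
[[ 0.73  0.22  0.65]
 [-0.16  0.98 -0.15]
 [-0.67  0.    0.75]]
[184.76  -0.78  -0.14]
N 4 row cm [0.87 0.02 0.  ] deg [-0.02  0.04  0.  ] | total mm [34.76  0.79  0.05] [-0.09  0.15  0.01] len 8.692144810626333
```

View pics/w8z.png

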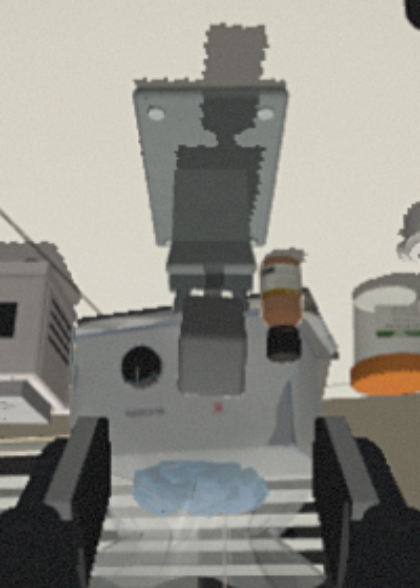

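```bash
python3 - <<'E'
from plan import *
s=np.load('w8.npy',allow_pickle=True).item()
Z=s['z_map'];K=s['camera_matrix'];T=s['T'];A=np.c_[up,yr,nn]
for a,b in [(212,366),(190,360),(235,360),(180,336),(247,336),(180,395),(245,395),(212,320)]:
    u,v=180+a/2.1-.5,60+b/2.1-.5
    p=cv2.undistortPoints(np.array([[[u,v]]],float),K,s['dist'])[0,0]; d=A.T@(T[:3,:3]@np.r_[p,1]); e=A.T@(T[:3,3]-tip)
    dd=np.median(Z[int(v)-1:int(v)+2,int(u)-1:int(u)+2])
    print(e+d*dd, 'on endplane', e+d*((142-e[0])/d[0]))
E
```

```text
[141.91  -0.14  -0.86] on endplane [142.    -0.14  -0.9 ]
[141.08  -7.04  -2.58] on endplane [142.    -7.01  -2.97]
[141.54   7.07  -2.72] on endplane [142.     7.05  -2.92]
[135.17 -10.33  -8.37] on endplane [142.    -9.97 -11.03]
[137.22  10.96  -9.08] on endplane [142.    10.69 -10.95]
[-69.1  -22.23 114.62] on endplane [142.   -10.38   9.16]
[-55.57  21.33 108.03] on endplane [142.    10.35   9.25]
[125.53  -0.09 -10.27] on endplane [142.    -0.08 -16.24]
```

Request:
drive_tool:
  moves: [1.6, 0.02, 0, 0, 0, 0, 1.6, 0.02, 0, 0, 0, 0, 1.6, 0.02, 0, 0, 0, 0, 1.6, 0.02, 0, 0, 0, 0, 1.6, 0, 0, 0, 0, 0, 0, 0, 0, 0, 0, 0, 0, 0, 0, 0, 0, 0, 0, 0, 0, 0, 0, 0]

```text
time: 12.92
tool_pos: [483.7, 317.5, 94.0]
tcp_rot: [0.0, 41.9, -12.3]
ft_force: [0.2, 0.2, 0.4]
finger_gap: 50.2
```

```bash
python3 - <<'E'
from plan import *
st=sensors.sense(); print(np.c_[up,yr,nn].T@(st['tool_pos']-tip),st['ft_force'])
step(tip+up*104,Mg,1)
E
```

```text
[105.15   0.35  -0.47] [0.15 0.17 0.39]
N 1 row cm [ 0.12 -0.04  0.05] deg [-0.01  0.11  0.01] | total mm [ 1.15 -0.35  0.47] [-0.01  0.11  0.01] len 1.2920588507497999
```

Request:
drive_tool:
  moves: [0.1, -0.03, 0.04, 0, 0, 0, 0, 0, 0, 0, 0, 0, 0, 0, 0, 0, 0, 0, 0, 0, 0, 0, 0, 0, 0, 0, 0, 0, 0, 0, 0, 0, 0, 0, 0, 0, 0, 0, 0, 0, 0, 0]
  hand: 1.5
  grip_force: 80

```text
time: 13.5
tool_pos: [485.4, 317.6, 94.5]
tcp_rot: [0.2, 41.9, -12.2]
ft_force: [-4.3, 2.6, 4.7]
finger_gap: 21.6
```

```bash
python3 - <<'E'
from plan import *
from kin import ik
st=sensors.sense(); print(np.c_[up,yr,nn].T@(st['tool_pos']-tip),st['ft_force'])
Rc=R.from_euler('xyz',st['tcp_rot'],degrees=True).as_matrix()
P=st['tool_pos']+nn*60+up*10+[0,0,40]
step(P,Rc,5)
# well pose
q=st['joint_pos']
for yaw in (0,-12,20):
    a=np.radians(yaw); M=np.c_[[0,0,-1.],[-np.sin(a),np.cos(a),0],[np.cos(a),np.sin(a),0]]
    for z in (250,150): print(yaw,z,ik(np.array([602,163,z]),M,q))
E
```

```text
[104.25   0.89   1.03] [-4.33  2.63  4.68]
N 5 row cm [-0.73  0.    1.8 ] deg [0. 0. 0.] | total mm [-36.54   0.22  89.82] [0. 0. 0.] len 19.39319431901674
0 250 (array([ 10.44,  10.72,  79.73,   0.  ,  89.55, -79.56]), np.float64(5.662746656347955e-13))
0 150 (array([ 10.44,  13.91,  86.61,   0.  ,  79.48, -79.56]), np.float64(3.572292181038266e-13))
-12 250 (array([ 10.44,  10.72,  79.73,  -0.  ,  89.55, -67.56]), np.float64(2.630725778228549e-13))
-12 150 (array([ 10.44,  13.91,  86.61,   0.  ,  79.48, -67.56]), np.float64(3.957514840599786e-13))
20 250 (array([ 10.44,  10.72,  79.73,  -0.  ,  89.55, -99.56]), np.float64(1.4839447344640933e-13))
20 150 (array([ 10.44,  13.91,  86.61,   0.  ,  79.48, -99.56]), np.float64(8.411170913837112e-12))
```

Request:
drive_tool:
  moves: [0, 0, 1.0, 0, 0, 0, -0.2, 0, 1.8, 0, 0, 0, -0.9, 0, 2.1, 0, 0, 0, -1.2, 0, 2.1, 0, 0, 0, -1.4, 0, 2, 0, 0, 0, 0, 0, 0, 0, 0, 0]

```text
time: 14.0
tool_pos: [519.5, 311.0, 191.8]
tcp_rot: [0.5, 41.6, -12.0]
ft_force: [0.1, -0.0, 0.5]
finger_gap: 21.5
```

```bash
python3 - <<'E'
from plan import *
from kin import ik
st=sensors.sense(); print(st['tool_pos'],st['ft_force'],st['finger_gap'])
Rc=R.from_euler('xyz',st['tcp_rot'],degrees=True).as_matrix()
a=np.radians(-6); M=np.c_[[0,0,-1.],[-np.sin(a),np.cos(a),0],[np.cos(a),np.sin(a),0]]
Pt=np.array([602,163,250.]); N=24
step(Pt,M,N)
rel=R.from_matrix(Rc.T@M).as_rotvec(); p=Rc.T@(Pt-st['tool_pos'])
t=np.linalg.solve(sum(R.from_rotvec(rel/N*k).as_matrix() for k in range(N)),p)
q=st['joint_pos'];P=st['tool_pos'].copy();Q=Rc.copy()
for k in range(N):
    P=P+Q@t;Q=Q@R.from_rotvec(rel/N).as_matrix();q2,e=ik(P,Q,q)
    print(k,P,'tip',(P+106*Q[:,0]),'dq/row',np.abs(q2-q).max(),round(q2[3],1));q=q2
E
```

```text
[519.49 311.05 191.81] [ 0.07 -0.04  0.51] 21.45675117585107
N 24 row cm [-0.03 -0.56  0.52] deg [-0.26  2.02  0.1 ] | total mm [  44.76 -126.51  118.76] [-6.16 48.35  2.33] len 7.58497001029308
0 [521.41 304.91 195.83] tip [596.48 289.11 122.69] dq/row 4.5131734844068685 -49.2
1 [523.49 298.75 199.75] tip [596.05 283.69 123.95] dq/row 4.499370347239825 -45.7
2 [525.74 292.59 203.56] tip [595.68 278.26 125.2 ] dq/row 4.449222228833117 -42.2
3 [528.14 286.42 207.25] tip [595.38 272.82 126.43] dq/row 4.365265627850317 -38.7
4 [530.7  280.24 210.82] tip [595.14 267.37 127.65] dq/row 4.251154606976456 -35.3
5 [533.41 274.05 214.27] tip [594.97 261.92 128.84] dq/row 4.111439654923625 -32.1
6 [536.27 267.85 217.59] tip [594.87 256.46 130.  ] dq/row 3.951179209682529 -29.0
7 [539.26 261.66 220.78] tip [594.83 250.99 131.14] dq/row 3.7755637861046907 -26.0
8 [542.39 255.45 223.82] tip [594.86 245.52 132.25] dq/row 3.58959607331839 -23.2
9 [545.66 249.25 226.72] tip [594.95 240.04 133.33] dq/row 3.397851468309014 -20.6
10 [549.05 243.05 229.47] tip [595.09 234.55 134.37] dq/row 3.204325257505
[... 386 characters left out ...]
07.07 139.02] dq/row 2.3046277290221298 -8.4
16 [571.72 205.9  242.62] tip [597.21 201.56 139.82] dq/row 2.1491069566732577 -7.0
17 [575.84 199.73 244.22] tip [597.75 196.06 140.58] dq/row 2.137876243706131 -5.6
18 [580.04 193.58 245.64] tip [598.35 190.55 141.28] dq/row 2.2048026922517607 -4.4
19 [584.31 187.43 246.88] tip [598.99 185.04 141.93] dq/row 2.2703956525420352 -3.3
20 [588.65 181.3  247.94] tip [599.68 179.53 142.53] dq/row 2.335178567147736 -2.4
21 [593.04 175.19 248.81] tip [600.41 174.02 143.08] dq/row 2.3996985122341528 -1.5
22 [597.5  169.08 249.5 ] tip [601.18 168.51 143.57] dq/row 2.4645357008723465 -0.7
23 [602. 163. 250.] tip [602. 163. 144.] dq/row 2.530316202889807 0.0
```

Request:
drive_tool:
  moves: [-0.03, -0.56, 0.52, -0.26, 2.02, 0.1, -0.03, -0.56, 0.52, -0.26, 2.02, 0.1, -0.03, -0.56, 0.52, -0.26, 2.02, 0.1, -0.03, -0.56, 0.52, -0.26, 2.02, 0.1, -0.03, -0.56, 0.52, -0.26, 2.02, 0.1, -0.03, -0.56, 0.52, -0.26, 2.02, 0.1, -0.03, -0.56, 0.52, -0.26, 2.02, 0.1, -0.03, -0.56, 0.52, -0.26, 2.02, 0.1, -0.03, -0.56, 0.52, -0.26, 2.02, 0.1, -0.03, -0.56, 0.52, -0.26, 2.02, 0.1, -0.03, -0.56, 0.52, -0.26, 2.02, 0.1, -0.03, -0.56, 0.52, -0.26, 2.02, 0.1, -0.03, -0.56, 0.52, -0.26, 2.02, 0.1, -0.03, -0.56, 0.52, -0.26, 2.02, 0.1, -0.03, -0.56, 0.52, -0.26, 2.02, 0.1, -0.03, -0.56, 0.52, -0.26, 2.02, 0.1, -0.03, -0.56, 0.52, -0.26, 2.02, 0.1, -0.03, -0.56, 0.52, -0.26, 2.02, 0.1, -0.03, -0.56, 0.52, -0.26, 2.02, 0.1, -0.03, -0.56, 0.52, -0.26, 2.02, 0.1]

```text
time: 15.67
tool_pos: [582.9, 184.8, 240.1]
tcp_rot: [-4.9, 82.5, -11.8]
ft_force: [-0.5, -0.3, -1.3]
finger_gap: 21.2
```

Request:
drive_tool:
  moves: [-0.03, -0.56, 0.52, -0.26, 2.02, 0.1, -0.03, -0.56, 0.52, -0.26, 2.02, 0.1, -0.03, -0.56, 0.52, -0.26, 2.02, 0.1, -0.03, -0.56, 0.52, -0.26, 2.02, 0.1, 0, 0, 0, 0, 0, 0, 0, 0, 0, 0, 0, 0, 0, 0, 0, 0, 0, 0]

```text
time: 16.25
tool_pos: [600.7, 161.1, 243.3]
tcp_rot: [-148.8, 89.5, -154.7]
ft_force: [-0.2, 0.0, -0.7]
finger_gap: 20.9
```

```bash
python3 look.py w9
```

```text
16.25 [ 10.37  11.1   80.    -0.14  89.42 -73.73] [600.66 161.07 243.29] [-148.76   89.46 -154.65] [-0.16  0.03 -0.69] 20.92338201197847 1.01203896226574
[[-0.01  0.1   0.99]
 [-0.    0.99 -0.1 ]
 [-1.   -0.   -0.01]]
```

View pics/w9.png

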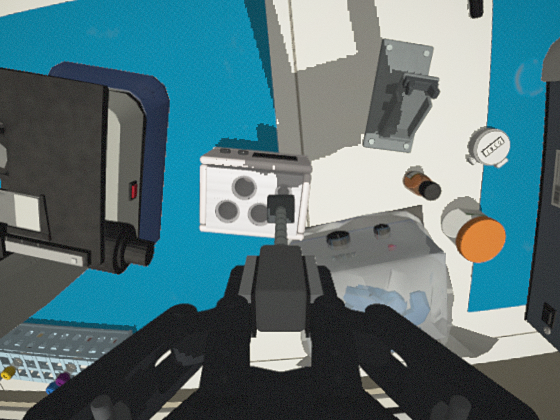

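```bash
python3 - <<'E'
from ray import *
s=np.load('w9.npy',allow_pickle=True).item()
crop(s,195,325,140,260,5,'c9')
E
```

```text
(no output)
```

View pics/c9.png

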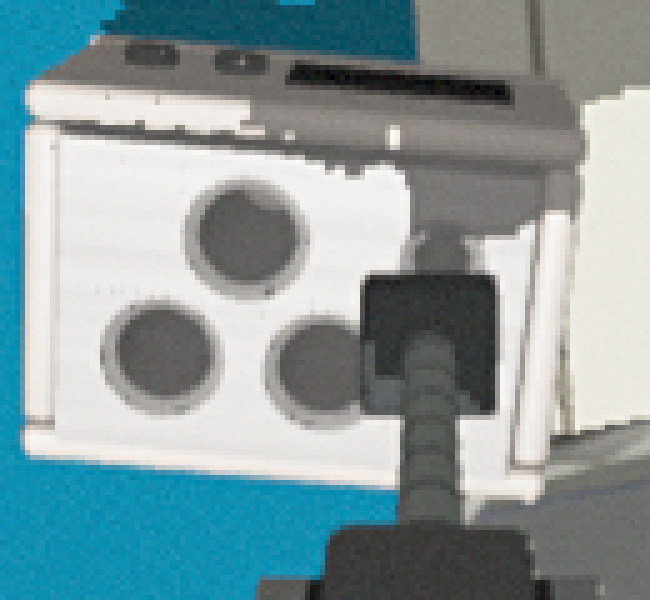

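```bash
python3 - <<'E'
from ray import *
s=np.load('w9.npy',allow_pickle=True).item()
Z=s['z_map'];K=s['camera_matrix'];m=s['mount']
f=lambda a,b:(195+a/5-.5,140+b/5-.5)
def dep(a,b):
    u,v=f(a,b); p=cv2.undistortPoints(np.array([[[u,v]]],float),K,s['dist'])[0,0]
    d=np.median(Z[int(v)-1:int(v)+2,int(u)-1:int(u)+2]); return (m@np.r_[np.r_[p,1]*d,1])[:3]
def plx(a,b,X):
    u,v=f(a,b); p=cv2.undistortPoints(np.array([[[u,v]]],float),K,s['dist'])[0,0]
    d=m[:3,:3]@np.r_[p,1]; e=m[:3,3]; return e+d*(X-e[0])/d[0]
for n,c in dict(st1=(430,350),st2=(430,420),st3=(430,500),colL=(385,340),colR=(480,340),colU=(430,300),lip=(370,400),headface=(430,560)).items(): print(n,dep(*c))
X=np.mean([dep(385,340)[0],dep(480,340)[0]]); print('X',X)
for c in [(363,277),(498,277),(498,412),(376,410),(362,385)]: print('colcorner',plx(*c,X),plx(*c,X+12))
T=s['T']; w=wpt(s,[f(443,268)],85); print('well',w)
print('block',wpt(s,[f(58,133),f(57,452),f(510,482),f(548,180)],85))
print('housing',wpt(s,[f(25,100),f(580,145),f(545,498),f(22,455)],85))
print('wide', wpt(s,[f(246,238),f(162,356),f(324,371)],85))
E
```

```text
st1 [78.73  0.61 -6.42]
st2 [50.15  0.58 -6.41]
st3 [25.95  0.55 -5.77]
colL [83.   -6.38 -6.57]
colR [82.19  8.35 -6.84]
colU [ 82.72   0.61 -13.16]
lip [82.96 -8.83  3.4 ]
headface [ -2.42   0.52 -12.22]
X 82.5913568599119
colcorner [ 82.59  -9.63 -16.89] [ 94.59 -10.16 -13.32]
colcorner [ 82.59  11.01 -16.88] [ 94.59  11.57 -13.31]
colcorner [82.59 11.32  5.29] [94.59 11.91 10.04]
colcorner [82.59 -7.89  4.94] [94.59 -8.33  9.68]
colcorner [ 82.59 -10.04   0.74] [ 94.59 -10.59   5.25]
well [[603.38 163.36  85.  ]]
block [[567.72  89.88  85.  ]
 [635.48  77.39  85.  ]
 [652.04 172.86  85.  ]
 [587.32 186.1   85.  ]]
housing [[560.49  84.48  85.  ]
 [580.88 192.99  85.  ]
 [656.53 180.01  85.  ]
 [635.42  69.74  85.  ]]
wide [[593.02 124.26  85.  ]
 [616.32 103.26  85.  ]
 [623.03 136.46  85.  ]]
```

```bash
python3 - <<'E'
from plan import *
a=np.radians(-6); M=np.c_[[0,0,-1.],[-np.sin(a),np.cos(a),0],[np.cos(a),np.sin(a),0]]
step(np.array([604.5,163.2,203.]),M,4)
E
```

```text
N 4 row cm [1.01 0.06 0.1 ] deg [ 0.03 -0.11  0.07] | total mm [40.57  2.47  4.07] [ 0.13 -0.44  0.27] len 10.213148396565428
```

Request:
drive_tool:
  moves: [1.01, 0.06, 0.1, 0.03, -0.11, 0.07, 1.01, 0.06, 0.1, 0.03, -0.11, 0.07, 1.01, 0.06, 0.1, 0.03, -0.11, 0.07, 1.01, 0.06, 0.1, 0.03, -0.11, 0.07, 0, 0, 0, 0, 0, 0, 0, 0, 0, 0, 0, 0, 0, 0, 0, 0, 0, 0]

```text
time: 16.88
tool_pos: [605.2, 162.9, 203.8]
tcp_rot: [64.2, 90.0, 58.2]
ft_force: [0.9, 1.3, -0.8]
finger_gap: 21.0
```

```bash
python3 look.py w10; python3 - <<'E'
from ray import *
s=np.load('w10.npy',allow_pickle=True).item()
crop(s,195,325,110,230,4,'c10')
s=snapshot('scene'); im=s['image'][:,:,::-1]; np.save('s10.npy',s,allow_pickle=True)
cv2.imwrite('pics/s10.png',cv2.resize(im[180:270,180:290],None,fx=6,fy=6,interpolation=cv2.INTER_CUBIC))
E
```

```text
16.8833 [ 10.37  12.3   82.75   0.02  84.92 -73.65] [605.16 162.94 203.8 ] [64.16 89.97 58.17] [ 0.89  1.26 -0.82] 20.987118390255542 0.906642612147598
[[ 0.    0.1   0.99]
 [ 0.    0.99 -0.1 ]
 [-1.    0.    0.  ]]
```

View pics/c10.png

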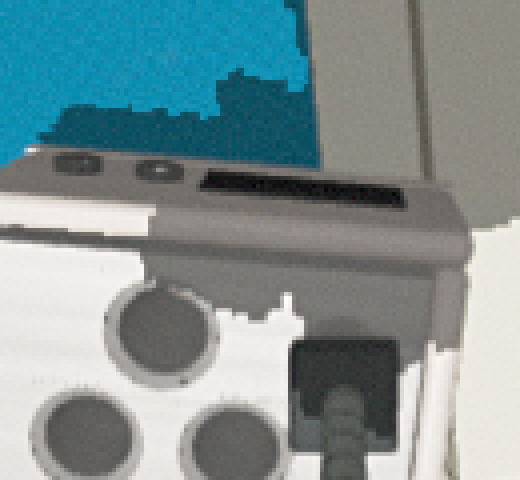

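View pics/s10.png

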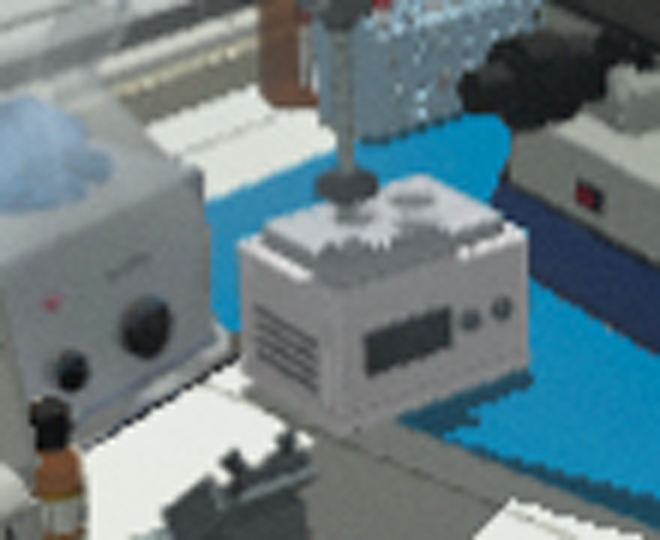

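```bash
python3 - <<'E'
from ray import *
s=np.load('w10.npy',allow_pickle=True).item()
f=lambda a,b:(195+a/4-.5,110+b/4-.5)
print('ring near edge',wpt(s,[f(345,318)],85)); 
print('wide', wpt(s,[f(161,332),f(87,440),f(236,449)],85))
for Zc in (106,107.5): print('collar bottom edge',wpt(s,[f(290,340),f(398,340)],203.8-94.6))
print('collar top back',wpt(s,[f(398,452)],203.8-82.6))
print('stem base front',wpt(s,[f(344,386)],203.8-82.6))
E
```

```text
ring near edge [[593.83 165.06  85.  ]]
wide [[592.73 124.2   85.  ]
 [616.33 103.41  85.  ]
 [622.06 137.05  85.  ]]
collar bottom edge [[590.55 154.22 109.2 ]
 [592.82 175.83 109.2 ]]
collar bottom edge [[590.55 154.22 109.2 ]
 [592.82 175.83 109.2 ]]
collar top back [[612.13 173.56 121.2 ]]
stem base front [[597.36 164.41 121.2 ]]
```

Request:
drive_tool:
  moves: [0.5, 0, 0.04, 0, 0, 0, 0.5, 0, 0, 0, 0, 0, 0.3, 0, 0, 0, 0, 0, 0.3, 0, 0, 0, 0, 0, 0, 0, 0, 0, 0, 0]

```text
time: 17.4
tool_pos: [605.0, 162.7, 186.5]
tcp_rot: [176.8, 89.9, 170.9]
ft_force: [0.8, -0.3, 0.1]
finger_gap: 20.9
```

Request:
drive_tool:
  moves: [0.3, 0, 0, 0, 0, 0, 0.2, 0, 0, 0, 0, 0, 0, 0, 0, 0, 0, 0]

```text
time: 17.65
tool_pos: [605.3, 162.9, 182.2]
tcp_rot: [137.8, 90.0, 131.9]
ft_force: [-0.3, -0.3, -0.5]
finger_gap: 21.1
```

Request:
drive_tool:
  moves: [0.2, 0, 0, 0, 0, 0, 0.2, 0, 0, 0, 0, 0, 0.2, 0, 0, 0, 0, 0, 0.2, 0, 0, 0, 0, 0, 0, 0, 0, 0, 0, 0]

```text
time: 18.07
tool_pos: [605.7, 163.0, 174.7]
tcp_rot: [49.2, 89.9, 43.3]
ft_force: [-0.3, -0.5, 1.3]
finger_gap: 21.1
```

```bash
python3 look.py w11; python3 - <<'E'
from ray import *
s=np.load('w11.npy',allow_pickle=True).item()
crop(s,195,325,80,230,4,'c11')
E
```

```text
18.0667 [ 10.36  13.36  84.61   0.03  81.99 -73.66] [605.66 162.97 174.71] [49.24 89.95 43.26] [-0.33 -0.52  1.34] 21.06059645750095 0.18747888839117796
[[ 0.    0.1   0.99]
 [ 0.    0.99 -0.1 ]
 [-1.    0.    0.  ]]
```

View pics/c11.png

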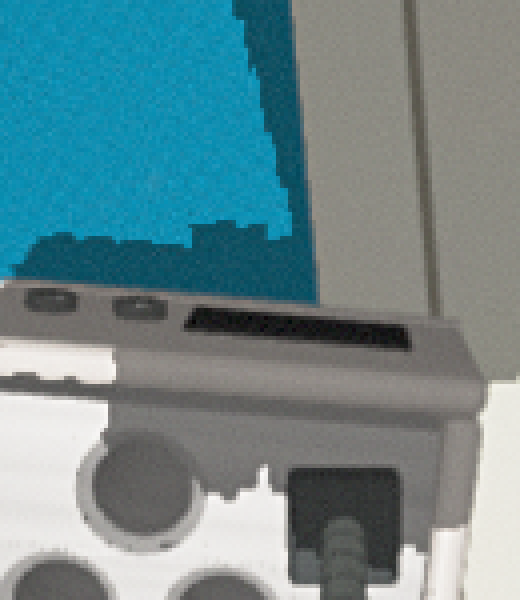

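Request:
drive_tool:
  moves: [0.2, 0, 0, 0, 0, 0, 0.2, 0, 0, 0, 0, 0, 0, 0, 0, 0, 0, 0]

```text
time: 18.37
tool_pos: [605.6, 163.0, 170.4]
tcp_rot: [64.9, 90.0, 58.9]
ft_force: [0.5, 0.5, 1.2]
finger_gap: 21.5
```

Request:
drive_tool:
  moves: [0.2, 0, 0, 0, 0, 0, 0.2, 0, 0, 0, 0, 0, 0.2, 0, 0, 0, 0, 0, 0, 0, 0, 0, 0, 0]

```text
time: 18.7
tool_pos: [605.5, 162.9, 164.1]
tcp_rot: [96.8, 90.0, 90.8]
ft_force: [0.5, 1.0, -0.2]
finger_gap: 21.4
```

```bash
python3 look.py w12; python3 - <<'E'
from ray import *
s=np.load('w12.npy',allow_pickle=True).item()
crop(s,195,325,60,260,3,'c12')
s=snapshot('scene'); im=s['image'][:,:,::-1]; np.save('s12.npy',s,allow_pickle=True)
cv2.imwrite('pics/s12.png',cv2.resize(im[180:270,180:290],None,fx=6,fy=6,interpolation=cv2.INTER_CUBIC))
E
```

```text
18.7 [ 10.36  13.79  85.24   0.03  80.97 -73.66] [605.45 162.93 164.14] [96.83 89.97 90.84] [ 0.5   1.03 -0.24] 21.397623432498474 0.2184284594082935
[[-0.    0.1   0.99]
 [ 0.    0.99 -0.1 ]
 [-1.    0.   -0.  ]]
```

View pics/c12.png

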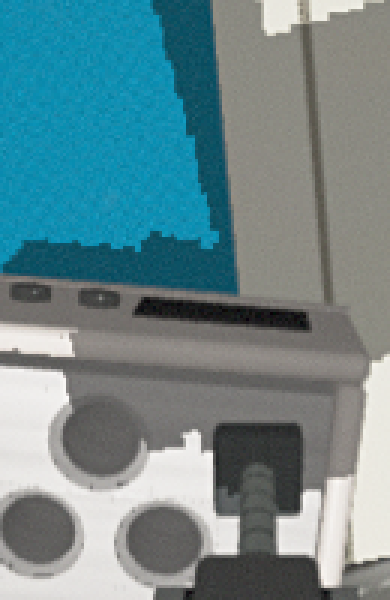

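View pics/s12.png

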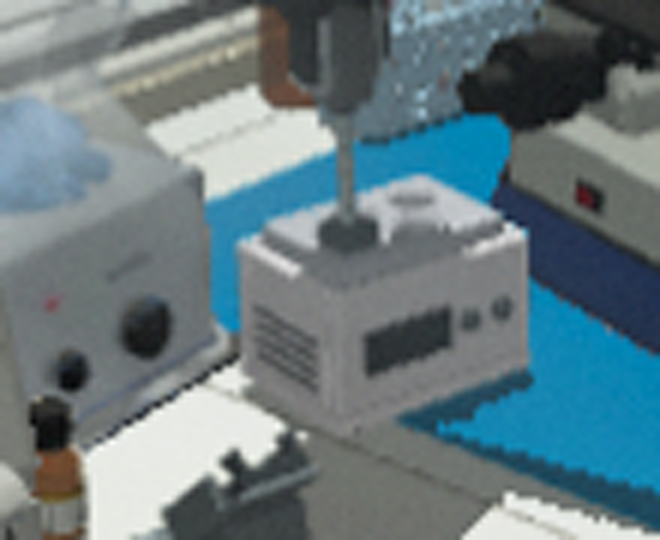

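```bash
python3 - <<'E'
from ray import *
s=np.load('w12.npy',allow_pickle=True).item()
Z=s['z_map'];K=s['camera_matrix'];m=s['mount']
f=lambda a,b:(195+a/3-.5,60+b/3-.5)
def dep(a,b):
    u,v=f(a,b); p=cv2.undistortPoints(np.array([[[u,v]]],float),K,s['dist'])[0,0]
    d=np.median(Z[int(v)-1:int(v)+2,int(u)-1:int(u)+2]); t=(m@np.r_[np.r_[p,1]*d,1])[:3]; return t,164.14-t[0]
for n,c in dict(colL=(228,470),colR=(290,475),colU=(258,445),block=(230,400),blockL=(20,470),blkR=(310,470),headedge1=(255,545),headtop=(255,556),h2=(255,562),h3=(255,570)).items(): print(n,dep(*c))
E
```

```text
colL (array([66.31, -6.66, -5.64]), np.float64(97.8338190204091))
colR (array([66.42,  8.36, -4.3 ]), np.float64(97.71957371716348))
colU (array([ 66.13,   0.6 , -12.1 ]), np.float64(98.00613388073779))
block (array([ 78.55,  -6.38, -19.71]), np.float64(85.58845223321273))
blockL (array([ 78.89, -60.74,  -0.92]), np.float64(85.24979298867183))
blkR (array([78.61, 13.93, -1.02]), np.float64(85.52755392228727))
headedge1 (array([23.37, -0.04, -5.88]), np.float64(140.7749241785929))
headtop (array([19.23, -0.03, -5.47]), np.float64(144.90569073649618))
h2 (array([  3.27,   0.01, -12.04]), np.float64(160.86689621407228))
h3 (array([ -0.4 ,   0.01, -12.33]), np.float64(164.53622649810944))
```

Request:
drive_tool:
  moves: [0.2, 0, 0, 0, 0, 0, 0.2, 0, 0, 0, 0, 0, 0.2, 0, 0, 0, 0, 0, 0.2, 0, 0, 0, 0, 0]

```text
time: 19.13
tool_pos: [605.4, 162.8, 156.6]
tcp_rot: [95.1, 90.0, 89.2]
ft_force: [-3.1, 0.2, 4.0]
finger_gap: 21.0
```

Request:
drive_tool:
  moves: [0.15, 0, 0, 0, 0, 0, 0.15, 0, 0, 0, 0, 0]

```text
time: 19.3
tool_pos: [605.3, 162.9, 153.5]
tcp_rot: [121.6, 90.0, 115.6]
ft_force: [-2.0, -0.5, 2.4]
finger_gap: 21.0
```

Request:
drive_tool:
  moves: [0.15, 0, 0, 0, 0, 0, 0.15, 0, 0, 0, 0, 0]

```text
time: 19.47
tool_pos: [605.3, 162.8, 150.5]
tcp_rot: [132.3, 90.0, 126.3]
ft_force: [-3.9, 0.3, 4.6]
finger_gap: 21.0
```

Request:
drive_tool:
  moves: [0.15, 0, -0.06, 0, 0, 0, 0.15, 0, -0.06, 0, 0, 0]

```text
time: 19.63
tool_pos: [604.9, 163.0, 147.9]
tcp_rot: [21.7, 89.9, 15.7]
ft_force: [-0.2, 0.2, 4.2]
finger_gap: 21.3
```

Request:
drive_tool:
  moves: [0.15, 0, 0, 0, 0, 0, 0.15, 0, 0, 0, 0, 0]

```text
time: 19.8
tool_pos: [604.8, 163.0, 144.9]
tcp_rot: [25.1, 89.9, 19.2]
ft_force: [-0.3, -0.8, 2.6]
finger_gap: 21.5
```

Request:
drive_tool:
  moves: [0.15, 0, 0, 0, 0, 0, 0.15, 0, 0, 0, 0, 0]

```text
time: 19.97
tool_pos: [604.8, 162.9, 141.8]
tcp_rot: [29.5, 89.9, 23.5]
ft_force: [0.6, -0.7, 3.9]
finger_gap: 21.1
```

Request:
drive_tool:
  moves: [0.15, 0, 0, 0, 0, 0, 0.1, 0, 0, 0, 0, 0]

```text
time: 20.13
tool_pos: [604.7, 163.0, 139.2]
tcp_rot: [32.7, 89.9, 26.7]
ft_force: [1.4, 0.4, 4.4]
finger_gap: 21.3
```

Request:
drive_tool:
  moves: [0.15, 0, 0, 0, 0, 0, 0.1, 0, 0, 0, 0, 0]

```text
time: 20.3
tool_pos: [604.6, 163.0, 136.7]
tcp_rot: [39.3, 90.0, 33.4]
ft_force: [0.6, -1.5, 3.8]
finger_gap: 20.8
```

Request:
drive_tool:
  moves: [0.1, 0, 0, 0, 0, 0, 0.1, 0, 0, 0, 0, 0]

```text
time: 20.47
tool_pos: [604.7, 163.0, 135.5]
tcp_rot: [28.7, 89.9, 22.7]
ft_force: [-1.8, -2.2, 13.3]
finger_gap: 21.1
```

Request:
drive_tool:
  moves: [0.1, 0, 0, 0, 0, 0, 0, 0, 0, 0, 0, 0]

```text
time: 20.63
tool_pos: [604.9, 163.1, 135.4]
tcp_rot: [25.3, 89.9, 19.3]
ft_force: [-1.5, -1.7, 13.0]
finger_gap: 20.7
```

Request:
drive_tool:
  moves: [0.1, 0, 0, 0, 0, 0, 0, 0, 0, 0, 0, 0]

```text
time: 20.8
tool_pos: [605.2, 163.1, 135.3]
tcp_rot: [21.6, 89.8, 15.7]
ft_force: [-4.1, -2.2, 16.9]
finger_gap: 21.3
```

Request:
drive_tool:
  moves: [0.1, 0, 0, 0, 0, 0, 0.1, 0, 0, 0, 0, 0, 0, 0, 0, 0, 0, 0]

```text
time: 21.05
tool_pos: [606.0, 163.3, 135.0]
tcp_rot: [20.0, 89.7, 14.0]
ft_force: [-5.4, -2.4, 24.1]
finger_gap: 21.2
```

Request:
drive_tool:
  moves: [-0.1, 0, -0.05, 0, 0, 0, -0.1, 0, -0.05, 0, 0, 0, 0, 0, 0, 0, 0, 0]

```text
time: 21.3
tool_pos: [605.0, 163.3, 135.3]
tcp_rot: [18.7, 89.7, 12.7]
ft_force: [0.6, -1.6, 13.2]
finger_gap: 21.2
```

Request:
drive_tool:
  moves: [-0.05, 0, 0, 0, 0, 0, 0, 0, 0, 0, 0, 0, 0, 0, 0, 0, 0, 0, 0, 0, 0, 0, 0, 0, 0, 0, 0, 0, 0, 0]
  hand: 5

```text
time: 21.72
tool_pos: [602.8, 163.1, 132.4]
tcp_rot: [172.1, 89.9, 166.1]
ft_force: [0.2, 0.2, -0.3]
finger_gap: 50.1
```

```bash
python3 look.py w13
```

```text
21.7167 [ 10.42  14.92  87.33   0.03  77.82 -73.61] [602.78 163.1  132.37] [172.08  89.93 166.1 ] [ 0.21  0.18 -0.26] 50.1280050819505 0.35671307507174377
[[-0.    0.1   0.99]
 [ 0.    0.99 -0.1 ]
 [-1.    0.   -0.  ]]
```

View pics/w13.png

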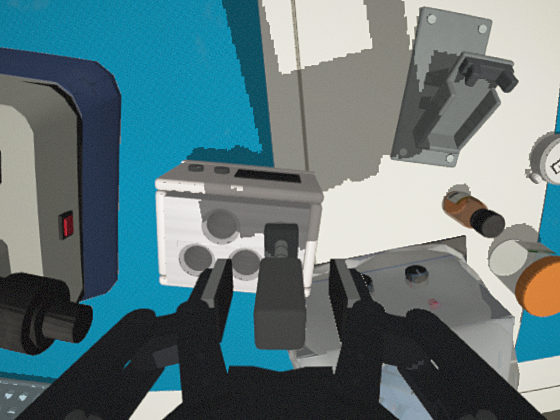

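Request:
drive_tool:
  moves: [-1, 0, 0, 0, 0, 0, -2, 0, 0, 0, 0, 0, -2.5, 0, 0, 0, 0, 0, -2.5, 0, 0, 0, 0, 0, -2.5, 0, 0, 0, 0, 0, -2, 0, 0, 0, 0, 0, -1, 0, -3, 0, 0, 0, 0, 0, -3, 0, 0, 0, 0, 0, -3, 0, 0, 0, 0, 0, 0, 0, 0, 0, 0, 0, 0, 0, 0, 0]

```text
time: 22.68
tool_pos: [512.8, 172.8, 269.2]
tcp_rot: [34.3, 89.9, 28.4]
ft_force: [0.5, 0.3, 0.8]
finger_gap: 50.8
```

```bash
python3 look.py w14; python3 - <<'E'
from ray import *
s=np.load('w14.npy',allow_pickle=True).item()
crop(s,180,340,120,300,3.3,'c14')
s=snapshot('scene'); im=s['image'][:,:,::-1]; np.save('s14.npy',s,allow_pickle=True)
cv2.imwrite('pics/s14.png',cv2.resize(im[170:270,180:290],None,fx=6,fy=6,interpolation=cv2.INTER_CUBIC))
E
```

```text
22.6833 [ 13.17  -2.51  91.61   0.02  90.82 -70.9 ] [512.82 172.76 269.21] [34.29 89.91 28.36] [0.53 0.26 0.82] 50.79010793841225 2.845918434708636
[[ 0.    0.1   0.99]
 [ 0.    0.99 -0.1 ]
 [-1.    0.    0.  ]]
```

View pics/c14.png

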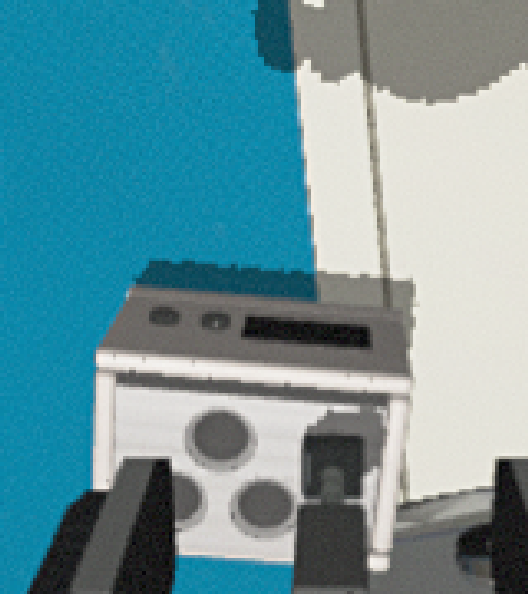

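View pics/s14.png

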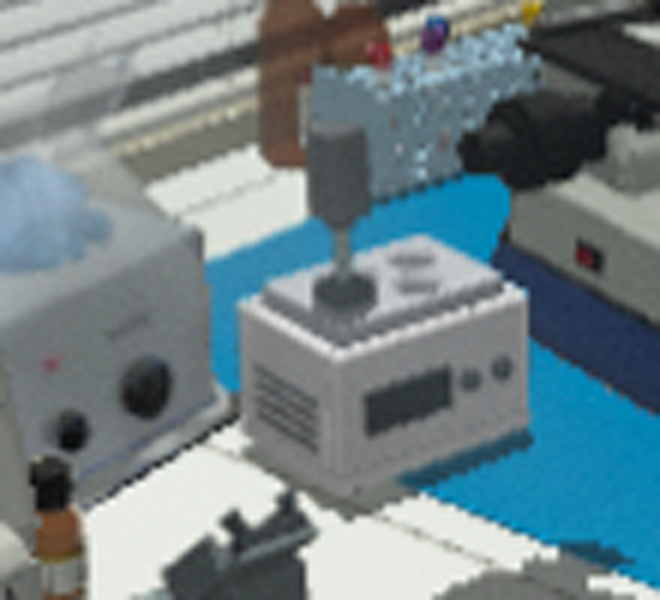

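Request:
drive_tool:
  moves: [-1, 0, -3, 0, 0, 0, -1, 0, -3, 0, 0, 0, -1, 0, -3, 0, 0, 0, 0, 0, 0, 0, 0, 0, 0, 0, 0, 0, 0, 0, 0, 0, 0, 0, 0, 0]

```text
time: 23.28
tool_pos: [425.3, 181.8, 298.5]
tcp_rot: [27.4, 89.9, 21.4]
ft_force: [0.6, 0.2, 0.3]
finger_gap: 50.3
```

```bash
python3 look.py w15; python3 - <<'E'
from ray import *
s=np.load('w15.npy',allow_pickle=True).item()
crop(s,180,340,180,340,3.7,'c15')
E
```

```text
23.2833 [ 16.78 -15.33 100.08   0.01  95.16 -67.22] [425.35 181.76 298.54] [27.41 89.91 21.41] [0.55 0.2  0.29] 50.25059215395232 1.324951595803879
[[ 0.    0.1   0.99]
 [ 0.    0.99 -0.1 ]
 [-1.    0.    0.  ]]
```

View pics/c15.png

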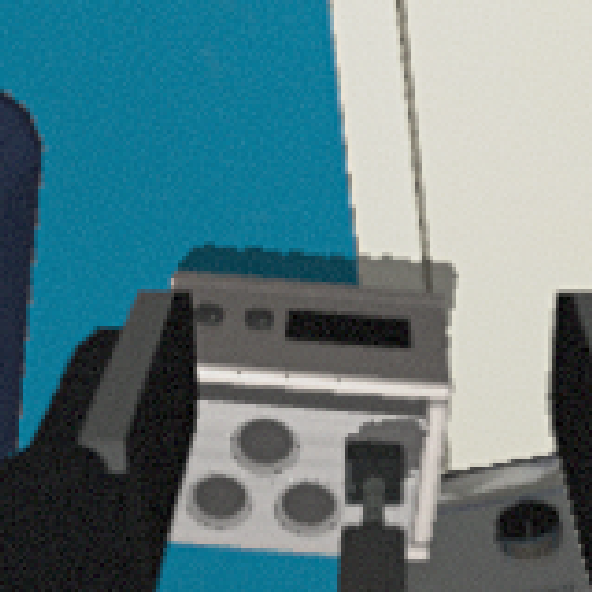

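View pics/w15.png

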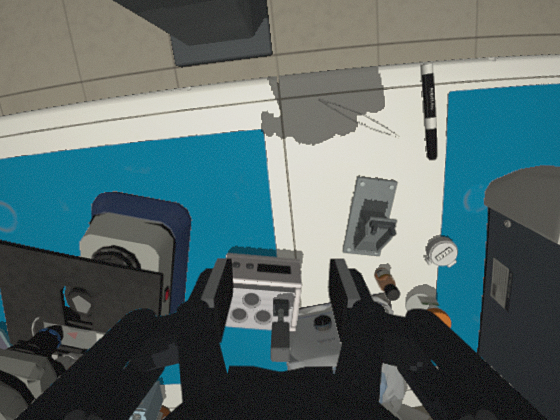

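```bash
python3 - <<'E'
from ray import *
s=np.load('w15.npy',allow_pickle=True).item()
Z=s['z_map'];K=s['camera_matrix'];T=s['T']
f=lambda a,b:(180+a/3.7-.5,180+b/3.7-.5)
def dep(a,b,k=1):
    u,v=f(a,b); p=cv2.undistortPoints(np.array([[[u,v]]],float),K,s['dist'])[0,0]
    u,v=int(round(u)),int(round(v)); d=np.median(Z[v-k:v+k+1,u-k:u+k+1]); return (T@np.r_[np.r_[p,1]*d,1])[:3]
for n,c in dict(cL=(357,485),cR=(393,485),cfrontL=(355,450),cfrontR=(395,450),stem=(374,500),headface=(373,560),headhi=(373,590),blk=(260,540),blk2=(330,440)).items(): print(n,dep(*c))
# head top
im=s['image']; 
u=281
for v in range(320,366,4):
    p=cv2.undistortPoints(np.array([[[u,v]]],float),K,s['dist'])[0,0]
    print(v,im[v,u],(T@np.r_[np.r_[p,1]*np.median(Z[v-1:v+2,u-1:u+2]),1])[:3])
E
```

```text
cL [605.04 157.64  97.67]
cR [605.9  170.73  98.37]
cfrontL [593.35 158.13  92.68]
cfrontR [594.93 172.65  92.64]
stem [601.96 164.17 110.88]
headface [596.2  164.37 147.96]
headhi [597.83 164.19 159.61]
blk [635.83 116.45  86.06]
blk2 [593.16 148.73  85.49]
320 [54 58 55] [602.83 164.59 120.45]
324 [47 50 48] [595.76 165.28 136.5 ]
328 [49 51 50] [597.09 165.12 142.07]
332 [50 54 51] [596.42 165.17 149.77]
336 [45 45 44] [597.41 165.05 155.34]
340 [54 52 50] [597.77 164.99 161.44]
344 [51 55 49] [598.73 164.87 166.72]
348 [81 84 80] [599.71 164.75 171.81]
352 [102 103 104] [604.35 164.27 173.04]
356 [ 99 100  97] [610.59 163.61 172.69]
360 [99 95 93] [617.36 162.91 171.93]
364 [ 18 117 144] [802.69 144.1    0.67]
```

```bash
python3 - <<'E'
from ray import *
s=np.load('w15.npy',allow_pickle=True).item()
Z=s['z_map'];K=s['camera_matrix'];T=s['T']
v,u=np.mgrid[280:366,260:305]
p=cv2.undistortPoints(np.stack([u.ravel(),v.ravel()],1)[:,None].astype(float),K,s['dist'])[:,0]
P=(T[:3,:3]@(np.c_[p,np.ones(len(p))]*Z[v,u].ravel()[:,None]).T).T+T[:3,3]
def fit(sel,n):
    Q=P[sel]; c=np.median(Q,0)
    U,S,V=np.linalg.svd(Q-Q.mean(0)); nn=V[2]; nn=nn*np.sign(nn[np.argmax(abs(nn))]); print(n,len(Q),'mean',Q.mean(0),'normal',nn,'rms',S[2]/len(Q)**.5)
X,Y,z=P.T
fit((z>170.5)&(X>601)&(X<615)&(abs(Y-164)<8),'head top')
fit((z>134)&(z<168)&(X<601)&(abs(Y-164.5)<8),'head front')
fit((abs(z-97.5)<2)&(X>597)&(X<612)&(abs(Y-163.5)<9)&(abs(Y-164)>4.5),'collar top')
fit((z<94)&(z>88)&(X<597)&(abs(Y-164.5)<9),'collar front')
v,u=np.mgrid[290:325,225:260]
p=cv2.undistortPoints(np.stack([u.ravel(),v.ravel()],1)[:,None].astype(float),K,s['dist'])[:,0]
P=(T[:3,:3]@(np.c_[p,np.ones(len(p))]*Z[v,u].ravel()[:,None]).T).T+T[:3,3]; X,Y,z=P.T
fit(abs(z-85.5)<2,'block')
# scene
s=np.load('s14.npy',allow_pickle=True).item()
Rm=R.from_euler('xyz',s['orientation'],degrees=True).as_matrix()
def pr(X):
    rv=cv2.Rodrigues(Rm.T)[0]; t=-Rm.T@s['eye']; return cv2.projectPoints(np.array([X],float),rv,t,s['camera_matrix'],s['dist'])[0].ravel()
for zz,dx,dy in [(97,0,0),(173,0,0),(173,4,0),(173,0,4)]:
    a=pr([602.6+dx,163.5+dy,zz]); print(zz,dx,dy,a,(a[0]-180+.5)*6,(a[1]-170+.5)*6)
E
```

```text
head top 129 mean [607.9  164.05 172.72] normal [ 0.04 -0.01  1.  ] rms 0.6040833675842657
head front 310 mean [597.23 164.5  151.78] normal [ 0.99 -0.11 -0.09] rms 0.5917123097018497
collar top 49 mean [604.75 163.17  98.42] normal [0.05 0.   1.  ] rms 0.5372961336563742
collar front 37 mean [593.57 164.7   91.18] normal [ 0.99 -0.11  0.01] rms 0.5635071944312303
block 697 mean [606.22 111.07  85.29] normal [0.01 0.   1.  ] rms 0.7776307858106524
97 0 0 [237.36 216.79] 347.1524699309893 283.7348072860404
173 0 0 [236.62 191.23] 342.7200399771898 130.36582578660602
173 4 0 [235.54 190.91] 336.25630246777393 128.4637873315599
173 0 4 [235.61 191.62] 336.68342890818644 132.7106926932147
```

```bash
cat > fit.py <<'E'
from ray import *
def cloud(n):
    s=np.load(n+'.npy',allow_pickle=True).item(); Z=s['z_map'];K=s['camera_matrix'];T=s['T']
    v,u=np.mgrid[0:420,0:560]
    p=cv2.undistortPoints(np.stack([u.ravel(),v.ravel()],1)[:,None].astype(float),K,s['dist'])[:,0]
    P=(T[:3,:3]@(np.c_[p,np.ones(len(p))]*Z.ravel()[:,None]).T).T+T[:3,3]
    return P[Z.ravel()>0]
def fit(P,sel,n):
    Q=P[sel]
    if len(Q)<10: print(n,len(Q)); return
    for _ in range(3):
        c=Q.mean(0); V=np.linalg.svd(Q-c,full_matrices=False)[2][2]; d=abs((Q-c)@V); Q=Q[d<1.5]
    V=V*np.sign(V[np.argmax(abs(V))]); print(n,len(Q),'mean',c,'normal',np.round(V,3))
def rep(n,dz=0):
    P=cloud(n); X,Y,z=P.T; near=(abs(X-603)<18)&(abs(Y-164)<9)
    print(n)
    fit(P,near&(abs(z-172.5-dz)<2.5)&(X>600+0),'head top')
    fit(P,near&(z>131+dz)&(z<169+dz)&(X<602),'head front')
    fit(P,near&(abs(z-97.7)<2)&(X>596)&(X<612)&(abs(Y-164)>4.5),'collar top')
    fit(P,near&(z<95.5)&(z>87.5)&(X<598),'collar front')
    fit(P,near&(z<128+dz)&(z>100)&(abs(Y-164)<2),'stem')
    fit(P,(abs(z-85.5)<2)&(abs(X-606)<30)&(abs(Y-120)<25),'block')
if __name__=='__main__':
    for n in ('w13','w14','w15'): rep(n)
    rep('w12',31)
E
python3 fit.py
```

```text
w13
head top 1435 mean [608.81 164.03 172.51] normal [ 0.06 -0.01  1.  ]
head front 1864 mean [596.95 164.02 152.73] normal [ 0.99 -0.12 -0.07]
collar top 292 mean [603.99 164.24  98.53] normal [ 0.04 -0.01  1.  ]
collar front 115 mean [593.63 163.98  92.57] normal [ 0.99 -0.1  -0.03]
stem 113 mean [601.98 164.05 109.56] normal [ 0.99 -0.14 -0.06]
block 2853 mean [596.88 119.78  85.16] normal [ 0.01 -0.    1.  ]
w14
head top 307 mean [609.29 164.12 172.68] normal [ 0.06 -0.01  1.  ]
head front 431 mean [596.86 164.   151.11] normal [ 0.99 -0.12 -0.07]
collar top 87 mean [603.99 164.    98.36] normal [ 0.06 -0.02  1.  ]
collar front 48 mean [594.09 164.02  92.29] normal [ 0.99 -0.11  0.01]
stem 35 mean [601.43 164.08 110.91] normal [ 0.98 -0.17 -0.06]
block 997 mean [602.03 120.47  85.21] normal [ 0.01 -0.    1.  ]
w15
head top 198 mean [609.43 163.98 172.63] normal [ 0.05 -0.01  1.  ]
head front 372 mean [597.15 164.15 151.18] normal [ 0.99 -0.12 -0.09]
collar top 57 mean [604.02 163.66  98.53] normal [ 0.06 -0.01  1.  ]
collar front 45 mean [593.61 164.62  91.81] normal [ 0.99 -0.1  -0.03]
stem 41 mean [602.25 164.01 110.31] normal [ 0.95 -0.3  -0.07]
block 746 mean [604.54 119.99  85.3 ] normal [0.01 0.   1.  ]
w12
head top 416 mean [605.71 164.44 201.36] normal [-0. -0.  1.]
head front 1708 mean [593.28 164.02 183.99] normal [ 0.99 -0.1  -0.02]
collar top 235 mean [603.78 164.04  97.59] normal [ 0.03 -0.01  1.  ]
collar front 92 mean [591.45 164.01  91.39] normal [ 0.99 -0.1  -0.03]
stem 170 mean [599.36 164.16 124.35] normal [ 1.   -0.09 -0.02]
block 2718 mean [602.4  118.78  85.25] normal [0.01 0.   1.  ]
```

```bash
cat > push.py <<'E'
from plan import *
from kin import ik,fk,par
a=np.radians(-6); h=np.array([np.cos(a),np.sin(a),0]); yv=np.array([-np.sin(a),np.cos(a),0]); t=np.radians(70)
xt=np.sin(t)*h-np.cos(t)*Zz; zt=np.cos(t)*h+np.sin(t)*Zz; Mp=np.c_[xt,yv,zt]
axis=np.array([602.2,163.8,0])
low=axis-7*h+[0,0,102]        # lowest fingertip corner target, approach height
TC=low+11*zt
E
python3 - <<'E'
from push import *
st=sensors.sense(); q=st['joint_pos']; Rc=R.from_euler('xyz',st['tcp_rot'],degrees=True).as_matrix()
print('TC',TC)
P1=TC-130*xt; print('P1',P1)
N=24; step(P1,Mp,N)
rel=R.from_matrix(Rc.T@Mp).as_rotvec(); p=Rc.T@(P1-st['tool_pos'])
tt=np.linalg.solve(sum(R.from_rotvec(rel/N*k).as_matrix() for k in range(N)),p)
P=st['tool_pos'].copy();Q=Rc.copy()
for k in range(N):
    P=P+Q@tt;Q=Q@R.from_rotvec(rel/N).as_matrix();q2,e=ik(P,Q,q)
    if k%3==2: print(k,P,q2,'err',round(e,2),'dq',np.abs(q2-q).max());
    q=q2
for d in (60,0):
    q,e=ik(TC-d*xt,Mp,q); print(d,q,e)
E
```

```text
TC [598.98 164.14 112.34]
P1 [477.49 176.91 156.8 ]
N 24 row cm [ 0.65  0.   -0.15] deg [-0.   -2.92 -0.  ] | total mm [141.2    0.73  52.39] [ -0.03 -69.98  -0.01] len 6.682435503113238
2 [421.73 182.1  278.27] [ 19.99 -23.64 109.08  -3.82  86.67 -64.03] err 0.0 dq 2.9720650462753753
5 [421.22 182.25 258.25] [ 23.81 -31.44 117.85  -8.77  78.4  -59.56] err 0.0 dq 2.899914366256425
8 [423.75 182.09 238.38] [ 28.15 -38.41 126.36 -15.27  70.49 -53.47] err 0.0 dq 2.8019708970295483
11 [429.25 181.6  219.13] [ 32.81 -44.12 134.49 -23.77  63.1  -45.35] err 0.0 dq 3.085112378368958
14 [437.6  180.82 200.94] [ 37.4  -47.77 141.95 -34.79  56.37 -34.61] err 0.0 dq 3.9960208149332033
17 [448.6  179.76 184.23] [ 42.9  -40.51 143.12 -50.12  52.81 -17.15] err 18.05 dq 6.620160937520243
20 [462.   178.44 169.41] [ 47.88 -28.55 143.12 -69.56  52.41   6.34] err 31.84 dq 8.364587522262475
23 [477.49 176.91 156.8 ] [ 48.23 -24.36 143.12 -76.62  52.63  14.55] err 48.13 dq 0.46795345148741063
60 [ 32.91 -25.06 143.12 -76.62  34.53   6.22] 54.899102620414844
0 [ 24.75 -16.87 137.29 -76.62  25.53   2.96] 69.78539527872303
```

```bash
python3 - <<'E'
from plan import *
from kin import ik,fk,par,lo,hi
for az in range(-100,60,15):
  for tilt in (50,60,70):
    for flip in (1,-1):
      a=np.radians(az); h=np.array([np.cos(a),np.sin(a),0]); yv=flip*np.array([-np.sin(a),np.cos(a),0]); t=np.radians(tilt)
      xt=np.sin(t)*h-np.cos(t)*Zz; M=np.c_[xt,yv,np.cross(xt,yv)]
      TC=np.array([602,164,110.])
      out=[]
      for d in (0,90):
        best=None
        for q0 in ([40,-10,120,-50,60,20],[40,-10,120,-50,60,-100],[40,-10,120,130,60,20],[10,10,90,150,60,-50],[60,10,90,0,60,0]):
          q,e=ik(TC-d*xt,M,np.array(q0,float))
          if best is None or e<best[1]-1e-3: best=(q,e)
        out.append(best)
      if max(o[1] for o in out)<1: print(az,tilt,flip,[np.round(o[0]) for o in out])
E
```

```text
-100 50 1 [array([ 30.,  48.,  60., -38., 106.,  41.]), array([ 34.,  53.,  45., -38., 116.,  38.])]
-100 50 -1 [array([  30.,   48.,   60.,  -38.,  106., -139.]), array([  34.,   53.,   45.,  -38.,  116., -142.])]
-100 60 1 [array([ 32.,  55.,  53., -44., 113.,  40.]), array([ 36.,  63.,  36., -45., 123.,  36.])]
-100 60 -1 [array([  32.,   55.,   53.,  -44.,  113., -140.]), array([  36.,   63.,   36.,  -45.,  123., -144.])]
-100 70 1 [array([ 34.,  63.,  47., -51., 119.,  39.]), array([ 38.,  75.,  24., -55., 129.,  31.])]
-100 70 -1 [array([  34.,   63.,   47.,  -51.,  119., -141.]), array([  38.,   75.,   24.,  -55.,  129., -149.])]
-85 50 1 [array([ 33.,  39.,  72., -43.,  96.,  35.]), array([ 38.,  41.,  63., -42., 104.,  33.])]
-85 50 -1 [array([  33.,   39.,   72.,  -43.,   96., -145.]), array([  38.,   41.,   63.,  -42.,  104., -147.])]
-85 60 1 [array([ 36.,  46.,  68., -49., 102.,  37.]), array([ 41.,  50.,  57., -48., 110.,  34.])]
-85 60 -1 [array([  36.,   46.,   68.,  -49.,  102., -143.]), array([  41.,   50.,   57.,  -48.,  110., -146.])]
-85 70 1 [array([ 38.,  53., 
[... 1660 characters left out ...]
]
-25 50 1 [array([ 32.,   1., 121., -63.,  47.,   8.]), array([ 40., -10., 123., -57.,  57.,   4.])]
-10 50 1 [array([ 25.,  -9., 130., -63.,  30.,  -6.]), array([ 32., -26., 136., -52.,  41., -16.])]
35 50 -1 [array([ -7., -12., 132.,  63.,  35.,   2.]), array([-16., -31., 140.,  52.,  49.,  11.])]
50 50 -1 [array([-14.,  -3., 124.,  62.,  51., -12.]), array([-23., -15., 128.,  55.,  63.,  -8.])]
50 60 -1 [array([-18.,   2., 127.,  77.,  56., -29.]), array([-29., -10., 132.,  68.,  66., -24.])]
50 70 1 [array([-22.,   9., 128.,  89.,  63., 136.]), array([-35.,  -0., 133.,  79.,  73., 140.])]
50 70 -1 [array([-22.,   9., 128.,  89.,  63., -44.]), array([-35.,  -0., 133.,  79.,  73., -40.])]
```

```bash
python3 - <<'E'
from plan import *
a=np.radians(-6); M=np.c_[[0,0,-1.],[-np.sin(a),np.cos(a),0],[np.cos(a),np.sin(a),0]]
step(np.array([602.5,163.8,215.]),M,6); step(np.array([602.5,163.8,240.]),M,6)
E
```

```text
N 6 row cm [1.38 0.01 2.97] deg [-0.  0. -0.] | total mm [ 83.04   0.81 178.1 ] [-0.02  0.02 -0.02] len 32.752163025882176
N 6 row cm [0.97 0.01 2.97] deg [-0.  0. -0.] | total mm [ 58.04   0.82 178.11] [-0.02  0.02 -0.02] len 31.221914243109794
```

Request:
drive_tool:
  moves: [0, 0.01, 2.97, 0, 0, 0, 0, 0.01, 2.97, 0, 0, 0, 0.9, 0.01, 2.97, 0, 0, 0, 1.6, 0.02, 2.97, 0, 0, 0, 1.6, 0.02, 2.97, 0, 0, 0, 1.7, 0.01, 2.97, 0, 0, 0, 0, 0, 0, 0, 0, 0, 0, 0, 0, 0, 0, 0, 0, 0, 0, 0, 0, 0]
  hand: 0
  grip_force: 40

```text
time: 24.08
tool_pos: [601.8, 163.6, 239.1]
tcp_rot: [-179.4, 89.9, 174.6]
ft_force: [0.2, 0.9, -0.1]
finger_gap: 0.1
```

Request:
drive_tool:
  moves: [1.5, 0, 0, 0, 0, 0, 1.5, 0, 0, 0, 0, 0, 1.5, 0, 0, 0, 0, 0, 0, 0, 0, 0, 0, 0, 0, 0, 0, 0, 0, 0]

```text
time: 24.5
tool_pos: [601.2, 164.3, 196.3]
tcp_rot: [42.7, 89.9, 36.8]
ft_force: [0.4, 0.5, 0.4]
finger_gap: -0.3
```

Request:
drive_tool:
  moves: [0.7, 0, 0.05, 0, 0, 0, 0.7, -0.03, 0.05, 0, 0, 0, 0.5, 0, 0, 0, 0, 0, 0.2, 0, 0, 0, 0, 0, 0, 0, 0, 0, 0, 0]

```text
time: 24.92
tool_pos: [602.2, 163.6, 173.4]
tcp_rot: [171.8, 89.9, 165.9]
ft_force: [-0.7, 0.2, -0.1]
finger_gap: 0.1
```

Request:
drive_tool:
  moves: [0.1, 0, 0, 0, 0, 0, 0.1, 0, 0, 0, 0, 0, 0, 0, 0, 0, 0, 0]

```text
time: 25.17
tool_pos: [603.0, 163.8, 172.8]
tcp_rot: [35.2, 89.9, 29.2]
ft_force: [0.3, -0.2, 0.6]
finger_gap: -0.0
```

Request:
drive_tool:
  moves: [0.1, 0, 0, 0, 0, 0, 0.1, 0, 0, 0, 0, 0, 0, 0, 0, 0, 0, 0]

```text
time: 25.42
tool_pos: [603.7, 164.0, 172.4]
tcp_rot: [24.2, 89.8, 18.3]
ft_force: [-1.9, 1.0, 9.0]
finger_gap: -0.1
```

Request:
drive_tool:
  moves: [0.1, 0, -0.15, 0, 0, 0, 0.05, 0, -0.15, 0, 0, 0, 0, 0, 0, 0, 0, 0]

```text
time: 25.67
tool_pos: [601.6, 164.5, 172.1]
tcp_rot: [20.8, 89.6, 14.8]
ft_force: [-0.6, 0.1, 11.8]
finger_gap: -0.1
```

Request:
drive_tool:
  moves: [0, 0, -0.1, 0, 0, 0, 0, 0, -0.1, 0, 0, 0, 0, 0, 0, 0, 0, 0]

```text
time: 25.92
tool_pos: [599.5, 164.7, 172.0]
tcp_rot: [21.2, 89.7, 15.2]
ft_force: [-0.6, 0.2, 12.0]
finger_gap: -0.1
```

```bash
python3 look.py w16; python3 - <<'E'
from fit import *
rep('w16')
s=np.load('w16.npy',allow_pickle=True).item()
cv2.imwrite('pics/c16.png',cv2.resize(s['image'][150:400,180:380,::-1],None,fx=2.3,fy=2.3))
E
```

```text
25.9167 [ 10.62  12.35  86.05   0.03  81.25 -73.41] [599.53 164.66 172.04] [21.17 89.65 15.19] [-0.59  0.22 11.99] -0.056193413344529604 0.16489747869726717
[[ 0.01  0.1   0.99]
 [ 0.    0.99 -0.1 ]
 [-1.    0.    0.01]]
w16
head top 0
head front 810 mean [594.38 163.83 149.77] normal [ 0.99 -0.11 -0.03]
collar top 171 mean [602.07 164.46  97.9 ] normal [ 0.04 -0.01  1.  ]
collar front 89 mean [592.35 164.4   92.05] normal [ 0.99 -0.12 -0.05]
stem 47 mean [600.14 164.13 108.49] normal [ 1.    0.03 -0.03]
block 2537 mean [602.6  118.91  85.23] normal [0. 0. 1.]
```

View pics/c16.png

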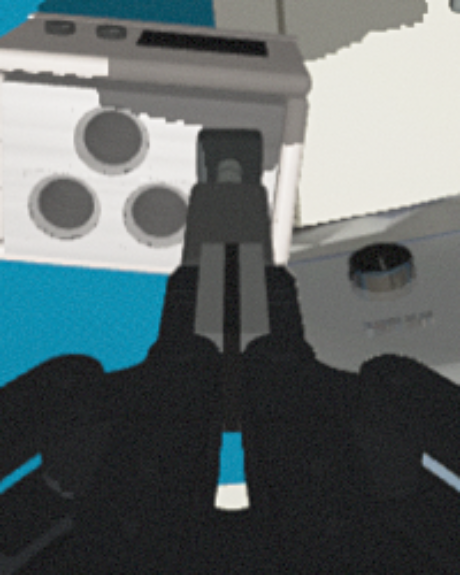

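Request:
drive_tool:
  moves: [0, 0, -0.1, 0, 0, 0, 0, 0, -0.05, 0, 0, 0, 0, 0, 0, 0, 0, 0]

```text
time: 26.22
tool_pos: [598.1, 164.8, 172.0]
tcp_rot: [21.1, 89.7, 15.1]
ft_force: [-1.0, 0.8, 13.3]
finger_gap: 0.4
```

```bash
python3 look.py w17; python3 -c "
from fit import *
rep('w17')"
```

```text
26.2167 [ 10.65  12.14  86.29   0.03  81.22 -73.37] [598.07 164.78 172.01] [21.11 89.65 15.12] [-1.04  0.84 13.26] 0.4221278196188946 0.10982578670645625
[[ 0.01  0.1   0.99]
 [ 0.    0.99 -0.1 ]
 [-1.    0.    0.01]]
w17
head top 0
head front 784 mean [593.13 163.84 149.71] normal [ 0.99 -0.11 -0.02]
collar top 151 mean [601.21 164.52  98.05] normal [ 0.03 -0.    1.  ]
collar front 87 mean [591.66 164.15  91.79] normal [ 0.99 -0.1  -0.02]
stem 48 mean [599.33 163.95 107.3 ] normal [ 1.    0.04 -0.03]
block 2488 mean [602.66 118.94  85.26] normal [0.01 0.   1.  ]
```

Request:
drive_tool:
  moves: [0, 0, -0.1, 0, 0, 0, 0, 0, 0, 0, 0, 0]

```text
time: 26.43
tool_pos: [597.0, 164.9, 172.0]
tcp_rot: [21.6, 89.7, 15.6]
ft_force: [-1.0, 0.7, 12.5]
finger_gap: -0.0
```

Request:
drive_tool:
  moves: [-0.1, 0, 0, 0, 0, 0, -0.2, 0, 0, 0, 0, 0, -0.5, 0, 0, 0, 0, 0, -2, 0, 0, 0, 0, 0, -2.5, 0, 0, 0, 0, 0, -2, 0, -2, 0, 0, 0, -2, 0, -3, 0, 0, 0, 0, 0, -3, 0, 0, 0, 0, 0, 0, 0, 0, 0, 0, 0, 0, 0, 0, 0]

```text
time: 27.27
tool_pos: [514.6, 173.0, 262.2]
tcp_rot: [39.1, 89.9, 33.2]
ft_force: [-0.3, 1.1, -0.1]
finger_gap: 0.2
```

```bash
python3 look.py w18; python3 -c "
from fit import *
rep('w18')"
```

```text
27.2667 [ 13.16  -2.1   91.93   0.02  90.11 -70.91] [514.57 173.01 262.17] [39.12 89.94 33.19] [-0.29  1.05 -0.06] 0.1854525755283219 2.821222200140552
[[ 0.    0.1   0.99]
 [ 0.    0.99 -0.1 ]
 [-1.    0.    0.  ]]
w18
head top 0
head front 0
collar top 0
collar front 45 mean [593.21 164.02  92.26] normal [ 0.99 -0.14 -0.01]
stem 0
block 1035 mean [601.42 117.53  85.17] normal [ 0.   -0.01  1.  ]
```

Request:
drive_tool:
  moves: [-1, 0, -3, 0, 0, 0, -1, 0, -3, 0, 0, 0, -1, 0, -3, 0, 0, 0, 0, 0, 0, 0, 0, 0, 0, 0, 0, 0, 0, 0, 0, 0, 0, 0, 0, 0]
  hand: 5

```text
time: 27.82
tool_pos: [426.9, 182.0, 291.5]
tcp_rot: [29.8, 90.0, 23.9]
ft_force: [-0.6, -0.4, 0.2]
finger_gap: 50.5
```

```bash
python3 look.py w19; python3 -c "
from fit import *
rep('w19')
s=np.load('w19.npy',allow_pickle=True).item()
crop(s,180,340,180,370,3,'c19')"
```

```text
27.8167 [ 16.76 -15.   100.54   0.01  94.42 -67.25] [426.89 182.04 291.49] [29.85 89.96 23.85] [-0.62 -0.42  0.24] 50.515442243225195 1.2932704733013003
[[ 0.    0.1   0.99]
 [ 0.    0.99 -0.1 ]
 [-1.    0.    0.  ]]
w19
head top 122 mean [608.13 161.08 172.89] normal [0.02 0.   1.  ]
head front 314 mean [595.19 162.28 150.39] normal [ 0.98 -0.17 -0.07]
collar top 35 mean [602.9  165.02  98.58] normal [ 0.06 -0.01  1.  ]
collar front 48 mean [592.84 163.97  91.78] normal [ 0.99 -0.15 -0.01]
stem 22 mean [601.83 163.16 110.06] normal [-0.46  0.89  0.03]
block 738 mean [604.47 119.5   85.38] normal [0. 0. 1.]
```

View pics/c19.png

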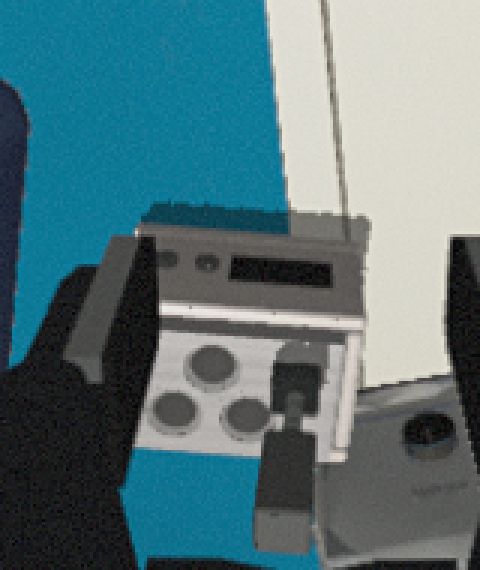

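```bash
cat > push.py <<'E'
from plan import *
from kin import ik,fk,par
a=np.radians(-6.3); h=np.array([np.cos(a),np.sin(a),0]); yv=np.array([-np.sin(a),np.cos(a),0]); t=np.radians(40)
xt=np.sin(t)*h-np.cos(t)*Zz; zt=np.cos(t)*h+np.sin(t)*Zz; Mp=np.c_[xt,yv,zt]
axis=np.array([602.8,163.7,0])
TC=axis+[0,0,98.5]
E
python3 - <<'E'
from push import *
from fit import cloud
for n in ('w19','w15','w12'):
    X,Y,z=cloud(n).T
    for nm,sel in dict(rimfront=(abs((X-582)+ (Y-160)*-.19)<6)&(abs(Y-150)<35)&(z>70), rimside=(abs(X-625)<20)&(abs(Y-(186-(X-600)*.19))<7)&(z>70)).items():
        if sel.sum(): print(n,nm,sel.sum(),np.percentile(z[sel],[5,50,90,98]))
st=sensors.sense(); q=st['joint_pos']; Rc=R.from_euler('xyz',st['tcp_rot'],degrees=True).as_matrix()
P1=TC-120*xt; print('TC',TC,'P1',P1)
N=14; step(P1,Mp,N)
rel=R.from_matrix(Rc.T@Mp).as_rotvec(); p=Rc.T@(P1-st['tool_pos'])
tt=np.linalg.solve(sum(R.from_rotvec(rel/N*k).as_matrix() for k in range(N)),p)
P=st['tool_pos'].copy();Q=Rc.copy()
for k in range(N):
    P=P+Q@tt;Q=Q@R.from_rotvec(rel/N).as_matrix();q2,e=ik(P,Q,q)
    if k%2: print(k,P,q2,'err',round(e,2),'dq',np.abs(q2-q).max());
    q=q2
for d in (80,40,0):
    q,e=ik(TC-d*xt,Mp,q); print(d,q,e)
E
```

```text
w19 rimfront 584 [74.78 81.39 85.86 86.68]
w19 rimside 194 [74.06 76.74 85.93 86.94]
w15 rimfront 567 [74.9  81.29 85.87 86.41]
w15 rimside 188 [74.15 76.62 86.01 86.66]
w12 rimfront 6699 [ 75.98 246.39 259.7  261.02]
w12 rimside 601 [ 73.78  76.41  85.87 219.35]
TC [602.8 163.7  98.5] P1 [526.13 172.16 190.43]
N 14 row cm [0.93 0.01 0.46] deg [ 0.02 -2.86 -0.01] | total mm [100.66   0.69  99.76] [  0.28 -40.01  -0.1 ] len 10.330672735539284
1 [436.39 181.05 272.8 ] [ 18.13 -18.62 105.58  -2.34  87.85 -65.84] err 0.0 dq 3.2995635649236306
3 [447.68 179.99 255.53] [ 19.55 -21.91 110.45  -4.99  81.19 -64.04] err 0.0 dq 3.3417596264054055
5 [460.62 178.74 239.49] [ 20.96 -24.75 115.12  -8.03  74.43 -61.78] err 0.0 dq 3.3879124037833748
7 [475.09 177.32 224.81] [ 22.34 -27.03 119.55 -11.59  67.59 -58.94] err 0.0 dq 3.436606016599555
9 [490.94 175.74 211.66] [ 23.62 -28.64 123.68 -15.86  60.64 -55.34] err 0.0 dq 3.4822549379694223
11 [508.01 174.02 200.16] [ 24.76 -29.42 127.42 -21.14  53.63 -50.67] err 0.0 dq 3.5089795542371647
13 [526.13 172.16 190.43] [ 25.71 -29.23 130.69 -27.94  46.65 -44.42] err 0.0 dq 3.6283380212815786
80 [ 23.6  -22.55 129.44 -29.3   40.91 -43.25] 1.508233740366941e-13
40 [ 21.73 -15.52 127.6  -31.31  35.53 -41.48] 1.7384960795425249e-13
0 [ 20.05  -8.31 125.22 -34.03  30.65 -39.07] 2.754430498033498e-13
```

Request:
drive_tool:
  moves: [0.93, 0.01, 0.46, 0.02, -2.86, 0, 0.93, 0.01, 0.46, 0.02, -2.86, 0, 0.93, 0.01, 0.46, 0.02, -2.86, 0, 0.93, 0.01, 0.46, 0.02, -2.86, 0, 0.93, 0.01, 0.46, 0.02, -2.86, 0, 0.93, 0.01, 0.46, 0.02, -2.86, 0, 0.93, 0.01, 0.46, 0.02, -2.86, 0, 0.93, 0.01, 0.46, 0.02, -2.86, 0, 0.93, 0.01, 0.46, 0.02, -2.86, 0, 0.93, 0.01, 0.46, 0.02, -2.86, 0, 0.93, 0.01, 0.46, 0.02, -2.86, 0, 0.93, 0.01, 0.46, 0.02, -2.86, 0, 0.93, 0.01, 0.46, 0.02, -2.86, 0, 0.93, 0.01, 0.46, 0.02, -2.86, 0, 0, 0, 0, 0, 0, 0, 0, 0, 0, 0, 0, 0, 0, 0, 0, 0, 0, 0]
  hand: 4.4

```text
time: 29.28
tool_pos: [526.3, 172.8, 190.9]
tcp_rot: [0.2, 50.1, -6.1]
ft_force: [0.1, 0.4, 0.8]
finger_gap: 44.1
```

```bash
python3 look.py w20; python3 - <<'E'
from push import *
step(TC-20*xt,Mp,6); step(TC,Mp,6)
E
```

```text
29.2833 [ 25.68 -29.22 130.61 -27.73  46.67 -44.56] [526.26 172.78 190.9 ] [ 0.15 50.06 -6.15] [0.12 0.39 0.8 ] 44.061362421810436 0.7669382039847367
[[ 0.64  0.11  0.76]
 [-0.07  0.99 -0.08]
 [-0.77  0.    0.64]]
N 6 row cm [ 1.68 -0.02 -0.02] deg [-0.01  0.   -0.02] | total mm [100.67  -1.02  -1.08] [-0.07  0.01 -0.13] len 16.780910087665024
N 6 row cm [ 2.01 -0.02 -0.02] deg [-0.01  0.   -0.02] | total mm [120.67  -1.07  -1.08] [-0.07  0.01 -0.13] len 20.114001871642575
```

View pics/w20.png

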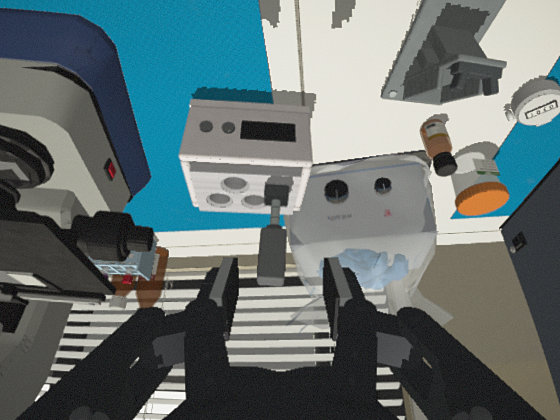

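Request:
drive_tool:
  moves: [1.68, -0.02, -0.02, 0, 0, 0, 1.68, -0.02, -0.02, 0, 0, 0, 1.68, -0.02, -0.02, 0, 0, 0, 1.68, -0.02, -0.02, 0, 0, 0, 1.68, -0.02, -0.02, 0, 0, 0, 1.68, 0, 0, 0, 0, 0, 0, 0, 0, 0, 0, 0, 0, 0, 0, 0, 0, 0]

```text
time: 30.0
tool_pos: [589.9, 164.6, 112.8]
tcp_rot: [0.1, 50.0, -6.2]
ft_force: [-0.2, 0.3, 0.3]
finger_gap: 44.3
```

```bash
python3 look.py w21; python3 - <<'E'
from push import *
step(TC,Mp,3)
E
```

```text
30.0 [ 20.74 -11.91 126.56 -32.46  32.86 -40.47] [589.88 164.58 112.8 ] [ 0.12 50.04 -6.22] [-0.24  0.34  0.34] 44.32586133414736 2.270374978855509
[[ 0.64  0.11  0.76]
 [-0.07  0.99 -0.09]
 [-0.77  0.    0.64]]
N 3 row cm [ 0.66  0.   -0.  ] deg [-0.02  0.01 -0.04] | total mm [19.92  0.1  -0.04] [-0.07  0.04 -0.1 ] len 6.639922148811882
```

View pics/w21.png

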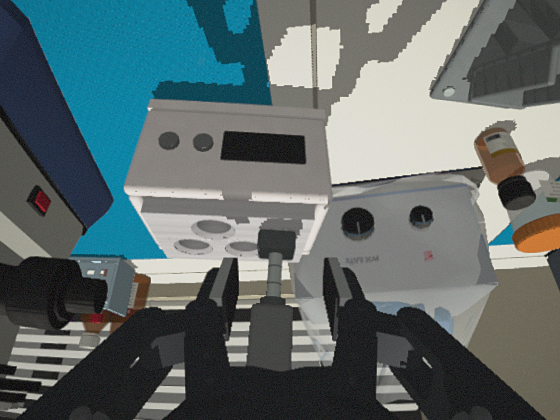

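Request:
drive_tool:
  moves: [0.66, -0.02, 0, 0, 0, 0, 0.66, -0.02, 0, 0, 0, 0, 0.66, 0, 0, 0, 0, 0, 0, 0, 0, 0, 0, 0, 0, 0, 0, 0, 0, 0]

```text
time: 30.47
tool_pos: [602.2, 163.2, 97.4]
tcp_rot: [0.1, 50.0, -6.1]
ft_force: [0.1, -0.1, 0.3]
finger_gap: 43.8
```

Request:
drive_tool:
  moves: [0, 0, 0, 0, 0, 0, 0, 0, 0, 0, 0, 0, 0, 0, 0, 0, 0, 0, 0, 0, 0, 0, 0, 0, 0, 0, 0, 0, 0, 0]
  hand: 1.7
  grip_force: 40

```text
time: 30.88
tool_pos: [602.5, 163.4, 98.2]
tcp_rot: [0.2, 49.9, -6.1]
ft_force: [-1.5, -0.4, 0.8]
finger_gap: 19.1
```

```bash
python3 look.py w22
```

```text
30.8833 [ 19.94  -8.46 125.42 -33.94  30.39 -39.18] [602.46 163.4   98.23] [ 0.2  49.93 -6.09] [-1.49 -0.42  0.83] 19.123386327554414 0.09343385755227894
[[ 0.64  0.11  0.76]
 [-0.07  0.99 -0.08]
 [-0.77  0.    0.64]]
```

View pics/w22.png

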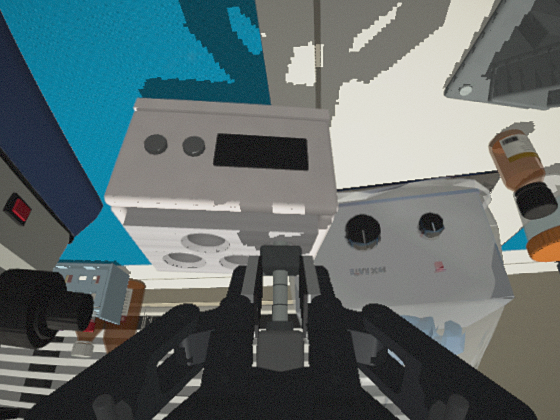

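Request:
drive_tool:
  moves: [0.08, 0, -0.06, 0, 0, 0, 0.08, 0, -0.06, 0, 0, 0, 0, 0, 0, 0, 0, 0]

```text
time: 31.18
tool_pos: [603.0, 163.6, 97.5]
tcp_rot: [0.2, 49.8, -6.1]
ft_force: [-18.7, -1.5, 18.3]
finger_gap: 19.3
```

Request:
drive_tool:
  moves: [-0.06, 0, -0.08, 0, 0, 0, 0, 0, 0, 0, 0, 0]

```text
time: 31.35
tool_pos: [602.5, 163.6, 97.7]
tcp_rot: [0.2, 49.8, -6.1]
ft_force: [-6.0, -2.4, 9.4]
finger_gap: 18.9
```

```bash
python3 look.py w23; python3 -c "
from fit import *
P=cloud('w23'); X,Y,z=P.T
near=(abs(Y-164)<9)
fit(P,(abs(Y-163.5)<8)&(abs(Y-163.5)>4.5)&(abs(z-97.7)<2)&(X>594)&(X<612),'collar top')
fit(P,near&(z<95.5)&(z>87.5)&(X<598)&(X>585),'collar front')
fit(P,(abs(z-85.5)<2)&(abs(X-606)<30)&(abs(Y-120)<25),'block')
s=np.load('w23.npy',allow_pickle=True).item()
crop(s,210,350,220,380,3.6,'c23')"
```

```text
31.35 [ 19.99  -8.41 125.51 -34.29  30.21 -38.79] [602.49 163.63  97.66] [ 0.23 49.8  -6.06] [-6.02 -2.45  9.44] 18.945867581926795 0.2237267219647887
[[ 0.64  0.11  0.76]
 [-0.07  0.99 -0.08]
 [-0.76  0.    0.65]]
collar top 154 mean [601.21 164.19  97.76] normal [0.02 0.   1.  ]
collar front 496 mean [593.77 164.1   91.67] normal [ 0.99 -0.14 -0.03]
block 2331 mean [599.43 118.95  85.14] normal [0.01 0.   1.  ]
```

View pics/c23.png

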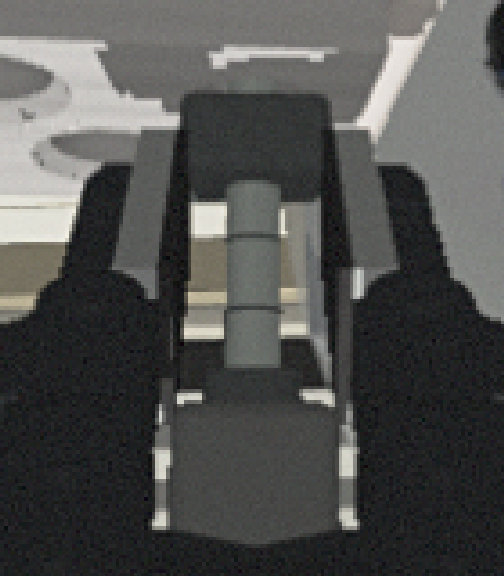

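Request:
drive_tool:
  moves: [0.05, 0.02, -0.1, 0, 0, 0, 0.02, 0, -0.05, 0, 0, 0, 0, 0, 0, 0, 0, 0]

```text
time: 31.65
tool_pos: [602.5, 163.8, 97.3]
tcp_rot: [0.2, 49.7, -6.1]
ft_force: [-11.6, -5.1, 16.7]
finger_gap: 19.3
```

```bash
python3 look.py w24; python3 -c "
from fit import *
P=cloud('w24'); X,Y,z=P.T
near=(abs(Y-164)<9)
fit(P,(abs(Y-163.5)<8)&(abs(Y-163.5)>4.5)&(abs(z-97.7)<2)&(X>594)&(X<612),'collar top')
fit(P,near&(z<95.5)&(z>87.5)&(X<598)&(X>585),'collar front')
fit(P,(abs(z-85.5)<2)&(abs(X-606)<30)&(abs(Y-120)<25),'block')
fit(P,near&(z<165)&(z>132)&(X<606)&(X>585),'head front')
"
```

```text
31.65 [ 20.04  -8.37 125.56 -34.56  30.12 -38.47] [602.51 163.77  97.29] [ 0.23 49.72 -6.08] [-11.61  -5.1   16.74] 19.283248803785334 0.181185601656001
[[ 0.64  0.11  0.76]
 [-0.07  0.99 -0.08]
 [-0.76  0.    0.65]]
collar top 147 mean [601.36 164.38  97.6 ] normal [0.02 0.01 1.  ]
collar front 484 mean [593.71 164.16  91.58] normal [ 0.99 -0.14  0.01]
block 2313 mean [599.22 119.07  85.11] normal [0. 0. 1.]
head front 1206 mean [596.47 163.99 138.71] normal [ 0.99 -0.14 -0.06]
```

Request:
drive_tool:
  moves: [-0.05, -0.03, -0.1, 0, 0, 0, 0, 0, 0, 0, 0, 0]

```text
time: 31.87
tool_pos: [601.9, 163.9, 97.3]
tcp_rot: [0.3, 49.7, -6.0]
ft_force: [-2.3, -4.0, 10.5]
finger_gap: 18.8
```

Request:
drive_tool:
  moves: [0.04, -0.02, -0.1, 0, 0, 0, 0, 0, 0, 0, 0, 0]

```text
time: 32.03
tool_pos: [601.8, 163.9, 97.1]
tcp_rot: [0.3, 49.6, -6.0]
ft_force: [-3.7, -3.2, 13.6]
finger_gap: 19.0
```

```bash
cat > ck.py <<'E'
from fit import *
import sys
P=cloud(sys.argv[1]); X,Y,z=P.T
near=(abs(Y-164)<9)
fit(P,(abs(Y-163.5)<8)&(abs(Y-163.5)>4.5)&(abs(z-97.7)<2)&(X>594)&(X<612),'collar top')
fit(P,near&(z<95.5)&(z>87.5)&(X<598)&(X>585),'collar front')
fit(P,(abs(z-85.5)<2)&(abs(X-606)<30)&(abs(Y-120)<25),'block')
fit(P,near&(z<165)&(z>132)&(X<606)&(X>585),'head front')
E
python3 look.py w25; python3 ck.py w25
```

```text
32.0333 [ 20.07  -8.51 125.77 -34.74  29.94 -38.26] [601.84 163.95  97.06] [ 0.34 49.6  -5.96] [-3.68 -3.19 13.62] 18.959052091297643 0.20487292521063513
[[ 0.64  0.11  0.76]
 [-0.07  0.99 -0.08]
 [-0.76  0.    0.65]]
collar top 149 mean [602.03 164.1   97.45] normal [ 0.02 -0.    1.  ]
collar front 493 mean [593.26 164.28  91.49] normal [ 0.99 -0.14  0.  ]
block 2280 mean [599.44 118.84  85.09] normal [0. 0. 1.]
head front 1216 mean [595.11 164.16 138.57] normal [ 0.99 -0.14 -0.04]
```

Request:
drive_tool:
  moves: [-0.01, -0.03, -0.12, 0, 0, 0, 0, 0, -0.05, 0, 0, 0, 0, 0, 0, 0, 0, 0]

```text
time: 32.33
tool_pos: [601.2, 164.1, 96.8]
tcp_rot: [0.4, 49.5, -5.9]
ft_force: [0.3, -2.0, 12.0]
finger_gap: 19.1
```

```bash
python3 look.py w26; python3 ck.py w26
```

```text
32.3333 [ 20.11  -8.62 125.95 -34.9   29.82 -38.06] [601.17 164.07  96.82] [ 0.41 49.52 -5.89] [ 0.29 -2.04 11.98] 19.064895484930574 0.21740120712188415
[[ 0.65  0.11  0.76]
 [-0.07  0.99 -0.09]
 [-0.76  0.    0.65]]
collar top 151 mean [601.86 163.84  97.29] normal [0.01 0.   1.  ]
collar front 497 mean [592.73 164.36  91.52] normal [ 0.99 -0.14  0.03]
block 2245 mean [599.32 118.93  85.1 ] normal [0. 0. 1.]
head front 1197 mean [593.73 164.13 138.54] normal [ 0.99 -0.13 -0.01]
```

Request:
drive_tool:
  moves: [0.05, 0, -0.06, 0, 0, 0, 0, 0, 0, 0, 0, 0]

```text
time: 32.55
tool_pos: [601.1, 164.1, 96.5]
tcp_rot: [0.4, 49.5, -5.9]
ft_force: [-4.8, -3.0, 17.8]
finger_gap: 19.0
```

Request:
drive_tool:
  moves: [0, 0, 0, 0, 0, 0, 0, 0, 0, 0, 0, 0, 0, 0, 0, 0, 0, 0, 0, 0, 0, 0, 0, 0]
  hand: 4.4

```text
time: 32.88
tool_pos: [597.2, 163.1, 90.6]
tcp_rot: [0.2, 50.0, -6.1]
ft_force: [0.1, 0.3, -1.3]
finger_gap: 43.8
```

```bash
python3 look.py w27; python3 ck.py w27
```

```text
32.8833 [ 20.15  -8.39 126.25 -34.9   29.82 -37.94] [597.19 163.14  90.65] [ 0.16 50.01 -6.12] [ 0.05  0.34 -1.32] 43.77121937981677 0.10420322387671242
[[ 0.64  0.11  0.76]
 [-0.07  0.99 -0.08]
 [-0.77  0.    0.64]]
collar top 136 mean [601.95 164.05  97.53] normal [-0.01  0.    1.  ]
collar front 509 mean [592.33 164.    91.54] normal [ 0.99 -0.13 -0.01]
block 1636 mean [595.2 117.8  85.1] normal [0.01 0.01 1.  ]
head front 599 mean [592.47 163.97 135.31] normal [ 0.99 -0.12  0.03]
```

View pics/w27.png

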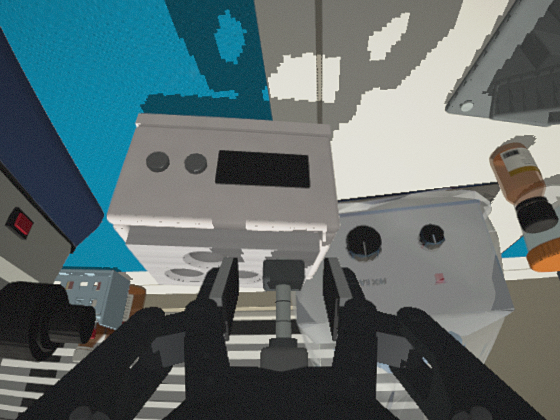

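Request:
drive_tool:
  moves: [-0.5, 0, 0, 0, 0, 0, -1, 0, 0, 0, 0, 0, -2, 0, 0, 0, 0, 0, -2.5, 0, 0, 0, 0, 0, -2.5, 0, 0, 0, 0, 0, -2.5, 0, 0, 0, 0, 0, -2, 0, -0.5, 0, 0, 0, 0, 0, 0, 0, 0, 0, 0, 0, 0, 0, 0, 0]

```text
time: 33.68
tool_pos: [510.8, 173.4, 189.1]
tcp_rot: [0.3, 49.8, -5.9]
ft_force: [-0.0, 0.4, -0.3]
finger_gap: 44.0
```

```bash
python3 look.py w28; python3 ck.py w28; python3 - <<'E'
from ray import *
s=snapshot('scene'); im=s['image'][:,:,::-1]; save('scene28',s)
cv2.imwrite('pics/s28.png',cv2.resize(im[170:270,180:290],None,fx=6,fy=6,interpolation=cv2.INTER_CUBIC))
E
```

```text
33.6833 [ 26.88 -32.15 132.8  -28.25  47.59 -43.55] [510.79 173.36 189.11] [ 0.34 49.81 -5.91] [-0.04  0.35 -0.28] 44.03639292185759 2.8525751415463696
[[ 0.64  0.11  0.76]
 [-0.07  0.99 -0.08]
 [-0.76  0.    0.65]]
collar top 76 mean [602.6  163.53  98.09] normal [-0.01  0.01  1.  ]
collar front 135 mean [592.79 164.05  91.5 ] normal [ 0.99 -0.14 -0.03]
block 1067 mean [602.12 119.46  85.61] normal [0.   0.01 1.  ]
head front 788 mean [592.66 164.17 149.02] normal [ 0.99 -0.13  0.02]
```

View pics/w28.png

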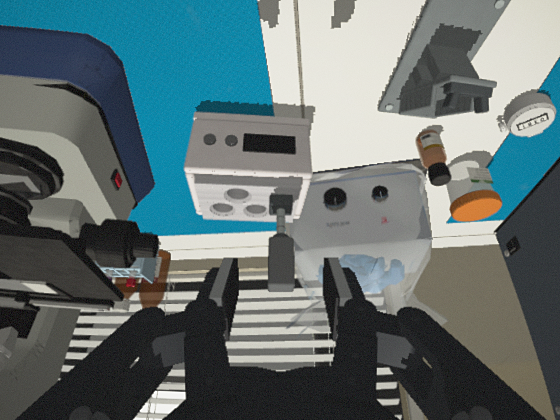

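View pics/s28.png

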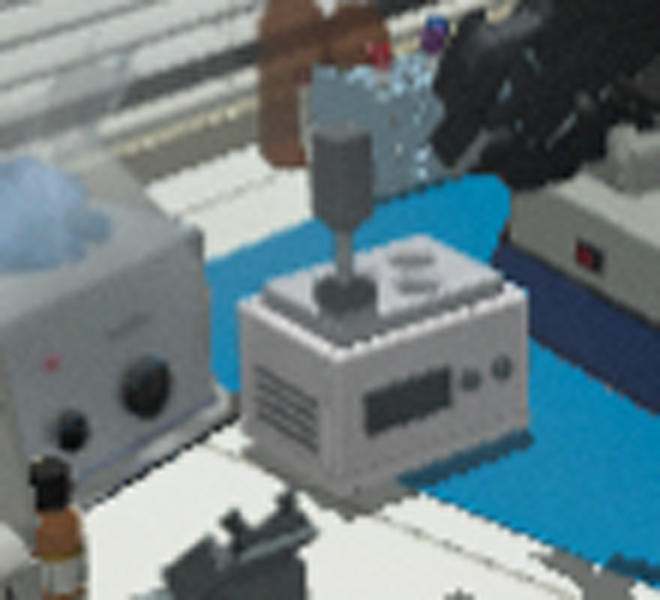

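```bash
python3 - <<'E'
from h import *
st=sensors.sense(); print(st['time'],st['ft_force'],np.abs(st['qd']).max())
r.hand_in()
E
```

```text
33.7833 [-0.17 -0.05 -0.91] 1.3686823695261223
the job is handed in; nothing more can be done
```

The reference probe is standing in the narrow well with its tip at the bottom and its collar on the block, released. I handed the job in at 33.8 s with the gripper well clear.

**How it went:**
1. I picked the probe up by the head and laid it in the sloped rest against the stop.
2. I let go, took it again by the head along its axis, and pushed it down the narrow well. The collar slid at about 4 N.
3. The push went solid at about 56 mm deep: the force rose to 24 N with almost no further travel.

**Disagreement on the way:** after the first release the probe leaned about 3°, so the collar sat about 0.6 to 1.2 mm high. Pressing and dragging the head upright did not last. I then pinched the collar with the tool tilted 40°, pressed it down onto the block with up to 18 N, and let go again.

**Last checks:**
- **Lean:** the head and collar faces line up within about 1 to 2° of upright.
- **Collar:** it measured flat within about 1°. Its top was 12.2 mm above the block while pressed and 12.4 to 12.5 mm after release, against 12 mm nominal. A gap of a few tenths of a millimetre is therefore possible, which is within the depth noise.
- **Depth after the collar fix:** I did not measure the head-top height again; it was 172.6 mm before the fix. The scene picture shows no change.
- **Other things on the bench:** those in view (bottle, cup, counter) looked undisturbed. The marker and forceps were not in the last pictures, but the arm stayed well away from them.

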